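# Assemble a gel casting tray with its gates and comb

## Robot

A 6-joint arm with a two-finger parallel gripper is mounted at the origin on a cart in front of the work surface, level with it; the furniture and walls round the work are solid. World frame = base frame: x ahead of the robot, y to its left, z up, the work surface at z = 0. Lengths are in m, angles in rad, forces in N, time in s.
With the tool pointing down it reaches from about 0.275 to 0.975 m from the base axis. Payload 8.4 kg.
Tool frame: the origin (TCP) lies at the very end of the fingers, on their centre line; the grasp point (between the pads) lies 19 mm behind it; z points along the fingers, y is the direction in which the jaws open and shut (so a half turn about z gives the same grasp; the last joint's range is limited). The gripper opens to 92 mm and grips with 3 to 60 N. Pads are 20 mm wide; open, the fingers measure 128 mm over their backs; the gripper's body (75 mm by 189 mm) begins 69 mm behind the grasp point.
Start: joints at [1.259, 0.353, 1.633, -0, 1.155, -0.002], TCP at [0.191, 0.595, 0.182] pointing down, gripper open.
Joint ranges: [-2.63, 2.63], [-0.92, 2.1], [0.06, 2.66], [-1.3, 4.44], [0, 2.69], [-3.02, 3.02]. Speed limits (rad/s): [2.22, 2.22, 2.79, 3.14, 3.14, 3.14].

## Interface

Orientations are given as a 3x3 rotation matrix whose columns are the frame's x, y, z axes.
In Python, from bench import r, camera, camera_model gives the robot as it stands.
- The arm moves only by the tool carry_out, never from a script. Its arguments are lists of equal length, an entry for each row: "travel": the shift along the tool's x, y, z in m, a list of three; "delta_rot": the turn, a rotation vector about the tool's x, y, z in degrees, a list of three; "grip": the closure, from 0 (fully open) to 1 (shut). In form: {"travel": [[dx, dy, dz], ...], "delta_rot": [[wx, wy, wz], ...], "grip": [grip, ...]}. A call has exactly 10 rows; each row shifts and turns the commanded pose from where the row before left it, along the tool's axes as they then stand; what a row does not reach is not made up. A row lasts 1/8 s, in which the tool goes at most 62.5 mm and 10.7 degrees, less where a joint would pass 70% of its speed; a pose out of reach is approached as far as the arm can. A call is refused whole if a number of a shift passes 0.0625 or a number of a turn 10.7, either way. A call with a gripper value outside its range is refused whole. The fingers move at their own pace and stop on an object; "squeeze" is the grip in N (left out, the last holds). Time passes only in rows, so rows that do not move let the fingers close, or fill a call up. It gives the time, the measured TCP pose, the force and the opening at its end, in the units of the state.
- r.get_state(): the state, without advancing time (a new reading comes with each control period).
- camera(name): name is "side" or "top" or "wrist"; returns the picture (420x560x3 uint8, blue, green, red); there is no depth.
- camera_model(name): a dict with "mtx" (3x3 intrinsics, pixels), "dist" ([k1, k2, p1, p2, k3] as OpenCV has them; the pictures are not rectified), "rvec" (rotation vector, rad) and "tvec" (3), from world to camera coordinates, as OpenCV has them; the wrist camera has in their place "hand_eye" (4x4, takes a point from camera to tool coordinates, whose origin is the TCP and whose axes are the flange's). Camera axes: x right, y down, z forward; pixel columns grow to the right and rows downward; lengths in m; the calibration is good to about 2 mm. A picture is of the moment at which its call begins: read the wrist's pose just before it. camera_model takes no time and is no camera call.
- r.sign_off(): hands the job in, once; it reports no verdict.
The state is a dict: "clock": time; "qpos": joint angles; "joint_vel": joint speeds; "joint_efforts": joint torques, N m; "tcp_pos": TCP position; "ee_rot": TCP orientation; "ft_force": force on the tool from outside, world axes, zero at the start; "moment": the same for the moment, N m; "grip_width": finger opening in m.
Only numpy, scipy, OpenCV 4.12 (cv2) and the standard library are available. Lean on these libraries where they do the work, as an engineer would, in place of code of your own. Each camera call takes 0.05 s, during which the arm holds its last target. There are 200 camera calls.

## Task

Get the gel caster ready for pouring: seat the clear casting tray flat between the guides of the casting base, either way round; then close both of its ends by pushing a gate fully down into the groove at each end, and only then hang the comb that is long enough to span the tray in the tray's pair of notches. Take the gates and the comb by their tops out of the slotted rack, and leave the short comb in the rack and the dye bottle and timer where they are.

Things in the scene. Friction and masses are not known exactly. Their poses are not given: they have to be found in the camera images.
- casting_base: Grey plate on three thumb screws, 190 x 112 mm, fixed. Origin: on the worktop under the seat's middle; x along its length, z up. Seat (plate top) at z 20 mm takes the tray centred, length along x, 2 mm play all round. Flared guides to z 31 mm: long sides, |x| 43 to 69 mm, |y| 34 to 45 mm (open between for fingers); ends, |x| 77 to 88 mm, 34 mm wide.
- casting_tray: Clear channel, 150 (x) x 64 (y) x 30 mm, open up and at both ends, 90 g. Origin: centre of underside, z up. Floor 4 mm, walls 5 mm thick. Inside each wall at x = +66 and -66 mm a vertical groove between ribs, 6 mm wide, 15 at its mouth, down to the floor. Comb notches in both wall tops at x = +22 mm: 13 mm wide at the bottom (z 20 mm), 20 on top; a black strip on the floor below.
- comb_rack: Grey drying rack, plate 176 x 84 x 8 mm with a 4 mm rim, fixed. Origin: centre of its underside; x along its length, z up. Four narrow vertical gaps, 6 mm wide between fins that rise to z 30 mm, lie across it at x = -69, -23, +23 and +69 mm; each holds one gate or comb, whose top stands free above the fins.
- gate_1: One of two equal gates: white plate 4 mm thick (x), 50 wide (y), 52 high, with a grip 10 mm thick, 26 wide, from 40 to 58 mm above its lower edge. From above: thin plate with a short thick middle. Origin: centre of its lower edge, z up. Starts in a rack gap, lower edge at height 8 mm; in the tray it stands on the floor in either groove, y along the tray's y, either face out.
- gate_2: The other gate, the same as gate_1 in every way.
- comb_long: White comb, from above a bar 92 (y) x 10 mm (x). Spine from z 14 to 24 mm, 44 mm wide grip of the same thickness to z 44; below, 8 teeth 46 mm over all, 3 thick. Origin: centre of the teeth's lower ends, z up. Starts hanging by the spine on the rack's fins. In the tray the spine lies in the notches, y along the tray's y, either face forward, origin 6 mm above the tray's underside.
- comb_short: White comb like comb_long, but its spine (the bar seen from above) is only 60 mm long, its grip 34 mm wide, with 6 teeth: too short for this tray. Stays in the rack. Origin and heights as for comb_long.
- dye_bottle: Amber bottle with a black cap, 44 mm across, 85 mm high, a bystander. Origin: centre of its underside.
- bench_timer: White square timer with three keys, 66 x 66 x 19 mm, a bystander. Origin: centre of its underside.

How it is judged:
By the outcome, as a careful person would: the job done as asked, in the order asked, and still so for the second after the job is handed in, with the robot touching nothing.
It also fails if it takes over 134 s, if anything falls off the work surface, if the arm or the gripper's body presses on something with over 40 N, if the wrist force passes 120 N, or if a joint passes its speed limit or range.

## Working session

There is one attempt and no reset: what is moved stays moved. The work goes in short steps, Python scripts to look and compute and a tool call to move; the robot and the scene stay as the last step left them, time stands still between calls to the robot, and variables do not carry over. Pictures are saved under pics/ and viewed, about 12 in all and at most 16, crops included, and the job is handed in when it is done.

Besides the shell and the picture viewer there is one more tool, called after "Request:" as name(argument=value, ...), one argument or row to a line, values as JSON. carry_out: Moves the arm, as the interface text tells. Its arguments: {"type":"object","properties":{"travel":{"type":"array","items":{"type":"array","items":{"type":"number"}}},"delta_rot":{"type":"array","items":{"type":"array","items":{"type":"number"}}},"grip":{"type":"array","items":{"type":"number"}},"squeeze":{"type":"number"}},"required":["travel","delta_rot","grip"]}

```bash
ls; mkdir -p pics; python3 - <<'E'
from bench import r,camera,camera_model
import cv2,numpy as np
s=r.get_state();print(s)
for n in("top","side","wrist"):
    cv2.imwrite(f"pics/{n}0.png",camera(n)); m=camera_model(n); print(n,m)
    if n!="wrist":
        R=cv2.Rodrigues(np.array(m["rvec"]))[0];print("C",-R.T@np.array(m["tvec"]).ravel())
E
```

```text
pics
{'clock': 0.0, 'qpos': array([ 1.25859895e+00,  3.53606198e-01,  1.63411251e+00, -2.93845560e-05,
        1.15518123e+00, -2.42048972e-03]), 'joint_vel': array([ 0.00126147, -0.00074763,  0.00031811, -0.00051077, -0.00040993,
       -0.00131649]), 'joint_efforts': array([-1.03062703e-03, -5.93838644e+01, -3.34220552e+01,  6.97741681e-02,
        2.34558183e-02, -1.10309345e-04]), 'tcp_pos': array([0.1903918 , 0.59475041, 0.18139916]), 'ee_rot': array([[-9.52405234e-01,  3.04834592e-01, -3.75951464e-04],
       [ 3.04834823e-01,  9.52404411e-01, -1.25235438e-03],
       [-2.37031020e-05, -1.30735196e-03, -9.99999145e-01]]), 'ft_force': array([ 0.07317887,  0.28914147, -0.53153515]), 'moment': array([0.00442352, 0.00187684, 0.00462229]), 'grip_width': 0.09185026560342872}
top {'mtx': array([[478.99981654,   0.        , 271.51117097],
       [  0.        , 478.99981654, 206.69600277],
       [  0.        ,   0.        ,   1.        ]]), 'dist': array([0.0487944, 0.       , 0.       , 0.       , 0.       ]), 'rvec': array([ 2.10787366, -2.16649698,  0.14928308]), 'tvec': array([0.03
[... 361 characters left out ...]
  1.36225998]), 'tvec': array([0.51987602, 0.1409471 , 0.74484692])}
C [0.26981461 0.7035341  0.52647311]
wrist {'mtx': array([[317.37490857,   0.        , 277.33341348],
       [  0.        , 317.37490857, 210.06673447],
       [  0.        ,   0.        ,   1.        ]]), 'dist': array([0.0225432, 0.       , 0.       , 0.       , 0.       ]), 'hand_eye': array([[-1.80773572e-04, -9.62555541e-01, -2.71084486e-01,
         7.49570518e-02],
       [ 9.99999949e-01, -1.02934570e-04, -3.01357424e-04,
        -3.86303034e-04],
       [ 2.62169293e-04, -2.71084527e-01,  9.62555510e-01,
        -2.02691636e-01],
       [ 0.00000000e+00,  0.00000000e+00,  0.00000000e+00,
         1.00000000e+00]])}
```

View pics/top0.png

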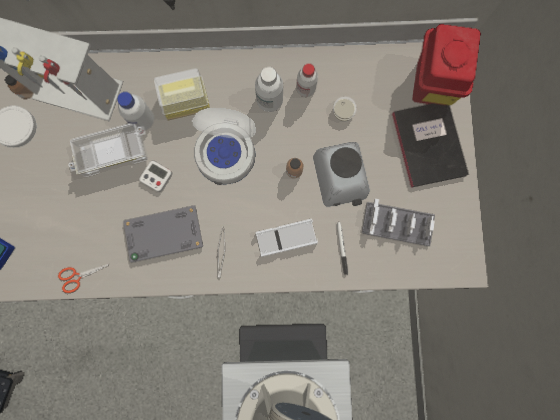

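View pics/side0.png

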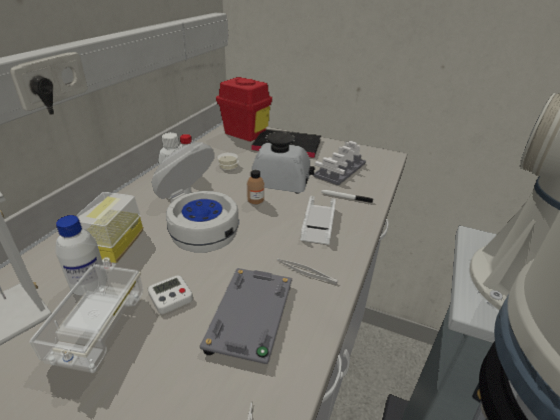

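```bash
cat > h.py <<'E'
from bench import r,camera,camera_model
import cv2,numpy as np
def ext(n,st=None):
    m=camera_model(n)
    if n!="wrist": return m,cv2.Rodrigues(np.array(m["rvec"]))[0],np.array(m["tvec"]).ravel()
    st=st or r.get_state(); T=np.eye(4);T[:3,:3]=st["ee_rot"];T[:3,3]=st["tcp_pos"]
    W=np.linalg.inv(T@np.array(m["hand_eye"])); return m,W[:3,:3],W[:3,3]
def proj(P,e):
    m,R,t=e; return cv2.projectPoints(np.float64(P).reshape(-1,1,3),cv2.Rodrigues(R)[0],t,m["mtx"],m["dist"])[0].reshape(-1,2)
def pix(uv,z,e):
    m,R,t=e; q=cv2.undistortPoints(np.float64(uv).reshape(-1,1,2),m["mtx"],m["dist"]).reshape(-1,2)
    d=np.c_[q,np.ones(len(q))]@R; C=-R.T@t; return C+d*((np.reshape(z,(-1,1))-C[2])/d[:,2:])
def fit(loc,uv,e,x0):
    "fit x,y,yaw of body pts loc(N,3) to pixels"
    from scipy.optimize import least_squares
    loc=np.float64(loc)
    def pts(p):
        c,s=np.cos(p[2]),np.sin(p[2]); return np.c_[p[0]+c*loc[:,0]-s*loc[:,1],p[1]+s*loc[:,0]+c*loc[:,1],loc[:,2]]
    o=least_squares(lambda p:(proj(pts(p),e)-uv).ravel(),x0,loss="soft_l1"); 
    return o.x,np.sqrt((o.fun**2).reshape(-1,2).sum(1)).round(1)
E
python3 - <<'E'
from h import *
e=ext("top")
print(proj([[.19,.595,.18],[0,0,0],[.19,.3,.0]],e), proj([[.19,.595,.18]],ext("side")))
for n,p,z in [("base",(163,236),.02),("tray",(286,239),.015),("rack",(398,225),.02),("timer",(155,177),.019),("bottle",(295,168),.08)]:
    print(n,pix([p],z,e).round(3))
im=cv2.imread("pics/top0.png")
a=cv2.resize(im[190:290,110:330],None,fx=3.6,fy=3.6,interpolation=cv2.INTER_CUBIC)
b=cv2.resize(im[190:255,330:450],None,fx=3.6,fy=3.6,interpolation=cv2.INTER_CUBIC)
c=np.zeros((600,792,3),np.uint8);c[:360]=a;c[362:362+234,:432]=b;cv2.imwrite("pics/crop0.png",c)
E
```

```text
[[  6.29121046 364.48893944]
 [286.94466343 425.06360323]
 [165.45895655 347.47558621]] [[430.82500708 573.47176748]]
base [[0.47  0.305 0.02 ]]
tray [[ 0.453 -0.012  0.015]]
rack [[ 0.481 -0.3    0.02 ]]
timer [[0.626 0.327 0.019]]
bottle [[ 0.625 -0.039  0.08 ]]
```

View pics/crop0.png

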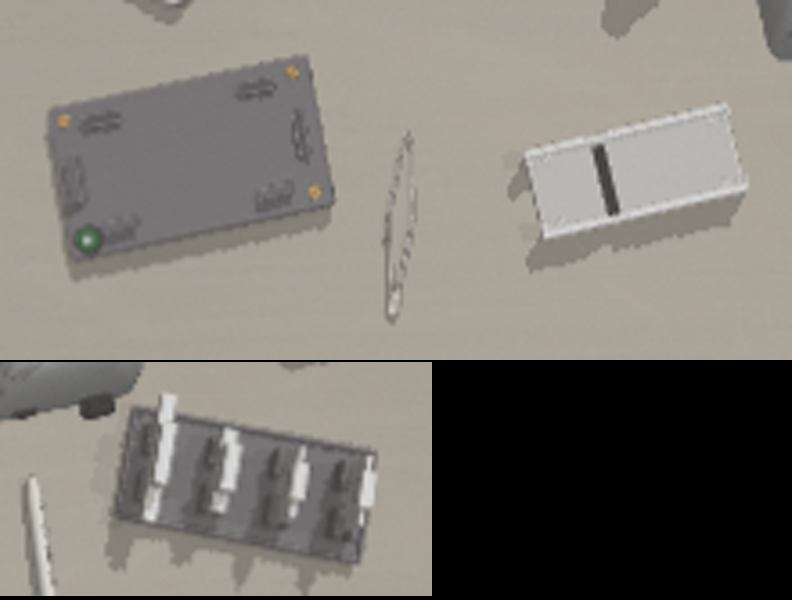

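View pics/wrist0.png

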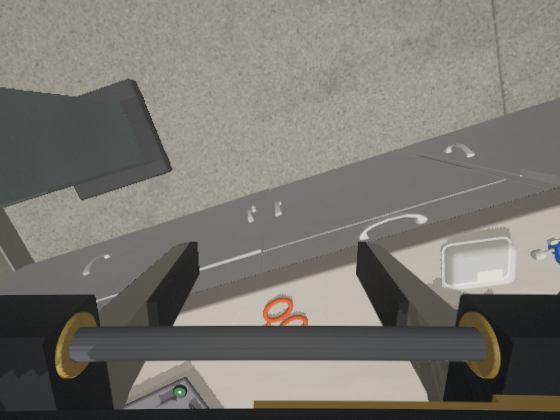

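```bash
cat >> h.py <<'E'
def plan(x,y,z,yaw):
    "tool-down, tool y axis at world angle yaw (deg, mod 180); prints shift in current tool axes and turn after"
    s=r.get_state();R=s["ee_rot"];cur=np.degrees(np.arctan2(R[1,1],R[0,1]))
    d=(yaw-cur+90)%180-90; a=np.radians(cur+d); ty=np.array([np.cos(a),np.sin(a),0]);tz=np.array([0,0,-1.])
    Rt=np.c_[np.cross(ty,tz),ty,tz]; w=np.degrees(cv2.Rodrigues(R.T@Rt)[0].ravel())
    print("shift mm",(1e3*R.T@(np.array([x,y,z])-s["tcp_pos"])).round(1),"turn",w.round(2),"q1,q6",s["qpos"][[0,5]].round(2),"t",round(s["clock"],2))
E
python3 - <<'E'
from h import *
e=ext("top")
f=lambda L,o=(110,190):np.array([(o[0]+(a+.5)/3.6-.5,o[1]+(b+.5)/3.6-.5) for a,b in L])
# base: +x toward left(+y)?  order TL,TR,BR,BL
q=lambda X,Y,z:[[X,Y,z],[-X,Y,z],[-X,-Y,z],[X,-Y,z]]
for n,uv,loc,x0 in [("base",f([(48,108),(308,57),(333,205),(72,258)]),[[.095,-.056,.02],[-.095,-.056,.02],[-.095,.056,.02],[.095,.056,.02]],(.47,.3,1.5)),
 ("tray",f([(526,152),(728,104),(747,186),(545,238)]),[[.075,-.032,.03],[-.075,-.032,.03],[-.075,.032,.03],[.075,.032,.03]],(.45,0,1.5)),
 ("rack",f([(132,46),(376,90),(357,200),(117,156)],(330,190)),[[.088,-.042,.012],[-.088,-.042,.012],[-.088,.042,.012],[.088,.042,.012]],(.48,-.3,1.5))]:
    p,res=fit(loc,uv,e,x0);print(n,p[:2].round(4),np.degrees(p[2]).round(2),res)
plan(.45,-.01,.2,0)
E
```

```text
base [0.4772 0.3057] 99.79 [0.5 0.7 0.8 0.7]
tray [ 0.4577 -0.013 ] 102.18 [0.8 0.8 1.2 0.3]
rack [ 0.4855 -0.3011] 77.8 [0.7 0.6 1.2 1. ]
shift mm [-431.6 -497.   -17.9] turn [-5.000e-02  4.000e-02  7.225e+01] q1,q6 [ 1.26 -0.  ] t 0.15
```

```bash
python3 - <<'E'
from h import *
plan(.472,.336,.15,9.8)
E
```

```text
shift mm [-347.1 -160.7   31.7] turn [-5.000e-02  3.000e-02  6.245e+01] q1,q6 [ 1.26 -0.  ] t 0.15
```

Request:
carry_out(
  travel=[
    [-0.0496,-0.023,0.0045],
    [-0.0496,-0.023,0.0045],
    [-0.0496,-0.023,0.0045],
    [-0.0496,-0.023,0.0045],
    [-0.0496,-0.023,0.0045],
    [-0.0496,-0.023,0.0045],
    [-0.0496,-0.023,0.0045],
    [0,0,0],
    [0,0,0],
    [0,0,0],
  ],
  delta_rot=[
    [0,0,0],
    [0,0,0],
    [0,0,0],
    [0,0,0],
    [0,0,0],
    [0,0,0],
    [0,0,0],
    [0,0,10.4],
    [0,0,10.4],
    [0,0,10.4],
  ],
  grip=[0,0,0,0,0,0,0,0,0,0],
  squeeze=15,
)

```text
clock: 1.4
tcp_pos: [0.4721, 0.3357, 0.1503]
ee_rot: [[-0.652, 0.758, -0.0], [0.758, 0.652, -0.0], [0.0, -0.001, -1.0]]
ft_force: [0.7, -0.6, -0.3]
grip_width: 0.0919
```

Request:
carry_out(
  travel=[
    [0,0,0],
    [0,0,0],
    [0,0,0],
    [0,0,0],
    [0,0,0],
    [0,0,0],
    [0,0,0],
    [0,0,0],
    [0,0,0],
    [0,0,0],
  ],
  delta_rot=[
    [0,0,10.4],
    [0,0,10.4],
    [0,0,10.4],
    [0,0,0],
    [0,0,0],
    [0,0,0],
    [0,0,0],
    [0,0,0],
    [0,0,0],
    [0,0,0],
  ],
  grip=[0,0,0,0,0,0,0,0,0,0],
)

```text
clock: 2.65
tcp_pos: [0.4721, 0.3361, 0.1506]
ee_rot: [[-0.171, 0.985, 0.0], [0.985, 0.171, 0.0], [0.0, 0.0, -1.0]]
ft_force: [0.2, -0.5, -0.4]
grip_width: 0.0921
```

```bash
cat >> h.py <<'E'
def snap(name):
    import pickle; s=r.get_state(); im=camera("wrist"); cv2.imwrite(f"pics/{name}.png",im); pickle.dump(s,open(f"pics/{name}.pkl","wb")); return s,im
def st(name):
    import pickle; return pickle.load(open(f"pics/{name}.pkl","rb"))
E
python3 - <<'E'
from h import *
s,im=snap("wbase"); print(s["tcp_pos"],s["ee_rot"][:2,1],s["ft_force"])
plan(.472,.336,.15,9.8); plan(.4577+.03*-.21,-.013+.03*.98,.14,12.2)
E
```

```text
[0.47213029 0.33609089 0.15059642] [0.98523526 0.17120596] [ 0.22879565 -0.46083675 -0.35968178]
shift mm [-0.1 -0.2  0.6] turn [ 0.   -0.    0.06] q1,q6 [0.62 0.44] t 2.7
shift mm [-311.4  -75.2   10.6] turn [ 0.   -0.   -2.34] q1,q6 [0.62 0.44] t 2.7
```

View pics/wbase.png

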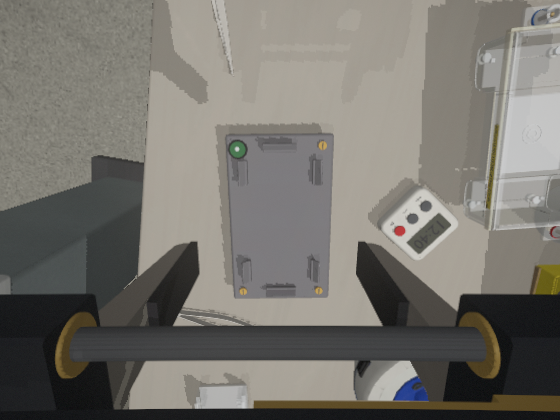

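Request:
carry_out(
  travel=[
    [-0.0519,-0.0125,0.0018],
    [-0.0519,-0.0125,0.0018],
    [-0.0519,-0.0125,0.0018],
    [-0.0519,-0.0125,0.0018],
    [-0.0519,-0.0125,0.0018],
    [-0.0519,-0.0125,0.0018],
    [0,0,0],
    [0,0,0],
    [0,0,0],
    [0,0,0],
  ],
  delta_rot=[
    [0,0,0],
    [0,0,0],
    [0,0,0],
    [0,0,0],
    [0,0,0],
    [0,0,0],
    [0,0,2.34],
    [0,0,0],
    [0,0,0],
    [0,0,0],
  ],
  grip=[0,0,0,0,0,0,0,0,0,0],
)

```text
clock: 3.95
tcp_pos: [0.4516, 0.017, 0.1398]
ee_rot: [[-0.132, 0.991, -0.0], [0.991, 0.132, 0.0], [0.0, -0.0, -1.0]]
ft_force: [0.0, 0.4, 0.1]
grip_width: 0.0918
```

```bash
cat >> h.py <<'E'
def quad(mask):
    "corners of the largest blob by line fits to its 4 sides"
    c=max(cv2.findContours(mask,cv2.RETR_EXTERNAL,cv2.CHAIN_APPROX_NONE)[0],key=cv2.contourArea)
    h=cv2.convexHull(c); eps=2.
    while len(a:=cv2.approxPolyDP(h,eps,True))>4: eps+=1
    a=a.reshape(-1,2).astype(float); c=c.reshape(-1,2).astype(float); L=[]
    for i in range(4):
        p,q=a[i],a[(i+1)%4]; d=(q-p)/np.linalg.norm(q-p); t=(c-p)@d; n=abs((c-p)@[-d[1],d[0]])
        k=c[(n<3)&(t>.15*np.linalg.norm(q-p))&(t<.85*np.linalg.norm(q-p))].astype(np.float32)
        vx,vy,x0,y0=cv2.fitLine(k,cv2.DIST_HUBER,0,.01,.01).ravel(); L.append(np.cross([x0,y0,1],[x0+vx,y0+vy,1]))
    o=[np.cross(L[i-1],L[i]) for i in range(4)]; return np.array([p[:2]/p[2] for p in o])
E
python3 - <<'E'
from h import *
im=cv2.imread("pics/wbase.png"); g=cv2.cvtColor(im,cv2.COLOR_BGR2GRAY)
print(g[215,[215,225,230,240,280,320,335,345]], g[[120,130,140,200,290,300,305],265])
m=np.zeros_like(g); m[115:312,210:350]=(g[115:312,210:350]<115)*255
m=cv2.morphologyEx(m,cv2.MORPH_CLOSE,np.ones((9,9)))
Q=quad(m);print(Q.round(1))
s,im=snap("wtray"); print(s["tcp_pos"],s["ee_rot"][:2,1])
E
```

```text
[164 130 104 126 123 125 165 166] [165 124  95 123 120 165 165]Traceback (most recent call last):
  File "<stdin>", line 6, in <module>
  File "h.py", line 40, in quad
    vx,vy,x0,y0=cv2.fitLine(k,cv2.DIST_HUBER,0,.01,.01).ravel(); L.append(np.cross([x0,y0,1],[x0+vx,y0+vy,1]))
                ~~~~~~~~~~~^^^^^^^^^^^^^^^^^^^^^^^^^^^^
cv2.error: OpenCV(4.12.0) /io/opencv/modules/imgproc/src/linefit.cpp:50: error: (-215:Assertion failed) count > 0 in function 'fitLine2D_wods'
```

```bash
python3 - <<'E'
from h import *
im=cv2.imread("pics/wbase.png").astype(int); d=im[:,:,2]-im[:,:,0]
print(d[215,218:245],d[215,320:340]);print(d[125:145,300],d[285:305,265])
m=np.zeros(d.shape,np.uint8); m[115:312,210:350]=(d[115:312,210:350]<8)*255
m=cv2.morphologyEx(m,cv2.MORPH_CLOSE,np.ones((9,9)))
Q=quad(m);print(Q.round(1)); cv2.imwrite("pics/m.png",m)
s,im=snap("wtray"); print(s["tcp_pos"],s["ee_rot"][:2,1])
E
```

```text
[16 15 15 14 14 14 14 15 15 14 14  9  0  1  1  0  0  1  0  0 -1  0  0  0
  1  0  0] [-1 -1  0  0 -1  0 -1  0  1 -1  4 17 15 16 16 16 16 16 16 17]
[13 13 14 13 13 12 12 14  8  0  0  1  0  1  0  1  1  0  1  0] [ 0  0  1  0  0 -1 -1 -1 -2  0  0  0  3 11 16 16 17 15 16 17]
[[333.1 132.8]
 [326.8 297. ]
 [234.  297. ]
 [225.3 134.5]]
[0.45155874 0.01703964 0.13977775] [0.99120002 0.13237264]
```

View pics/wtray.png

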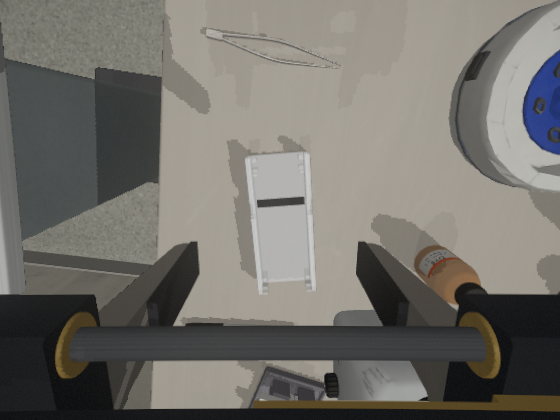

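```bash
python3 - <<'E'
from h import *
e=ext("wrist",st("wbase"))
Q=[[333.1,132.8],[326.8,297.],[234.,297.],[225.3,134.5]]
a,b=.095,.056
p,res=fit([[a,-b,.02],[-a,-b,.02],[-a,b,.02],[a,b,.02]],np.array(Q),e,(.477,.306,1.74));print("base",p[:2].round(4),np.degrees(p[2]).round(2),res)
im=cv2.imread("pics/wtray.png").astype(int); d=im[:,:,2]-im[:,:,0]
m=np.zeros(d.shape,np.uint8); m[140:305,235:330]=(d[140:305,235:330]<8)*255
m=cv2.morphologyEx(m,cv2.MORPH_CLOSE,np.ones((9,9)))
Q=quad(m);print(Q.round(1)); e=ext("wrist",st("wtray"))
Q=Q[np.argsort(Q[:,1])]; up=Q[:2][np.argsort(-Q[:2,0])]; lo=Q[2:][np.argsort(-Q[2:,0])]
g=im.sum(2)/3; k=(g<70); k[:190]=0;k[215:]=0;k[:,:250]=0;k[:,310:]=0; ys,xs=np.nonzero(k); sc=[xs.mean(),ys.mean()];print("strip",sc,len(xs))
a,b=.075,.032
for zu in(.03,.002):
  p,res=fit([[a,-b,zu],[a,b,zu],[-a,-b,.03],[-a,b,.03],[.022,0,.004]],np.array([*up,*lo,sc]),e,(.4577,-.013,1.78));print("tray",p[:2].round(4),np.degrees(p[2]).round(2),res)
plan(*p[:2],.06,np.degrees(p[2])-90)
print(proj([[*p[:2],.03]],e))
E
```

```text
base [0.4814 0.3054] 100.44 [1.  1.5 2.  1.5]Traceback (most recent call last):
  File "<stdin>", line 9, in <module>
  File "h.py", line 40, in quad
    vx,vy,x0,y0=cv2.fitLine(k,cv2.DIST_HUBER,0,.01,.01).ravel(); L.append(np.cross([x0,y0,1],[x0+vx,y0+vy,1]))
                ~~~~~~~~~~~^^^^^^^^^^^^^^^^^^^^^^^^^^^^
cv2.error: OpenCV(4.12.0) /io/opencv/modules/imgproc/src/linefit.cpp:50: error: (-215:Assertion failed) count > 0 in function 'fitLine2D_wods'
```

```bash
python3 - <<'E'
from h import *
im=cv2.imread("pics/wtray.png").astype(int); d=im[:,:,2]-im[:,:,0]; e=ext("wrist",st("wtray"))
m=(d<8); m[:,:238]=0;m[:,325:]=0;m[:145]=0;m[300:]=0
for y in list(range(148,160,2))+list(range(280,298,2)): 
    x=np.nonzero(m[y])[0]; print(y,x[:1],x[-1:],len(x),end=" | ")
rows=np.arange(165,285); L=np.array([np.nonzero(m[y])[0][0]-.5 for y in rows]);R=np.array([np.nonzero(m[y])[0][-1]+.5 for y in rows])
def line(v):
    k=np.polyfit(rows,v,1); 
    for _ in range(5): q=abs(v-np.polyval(k,rows))<1.2; k=np.polyfit(rows[q],v[q],1)
    return k,q.sum()
l,nl=line(L);rr,nr=line(R);print("\n",l,nl,rr,nr)
g=im.sum(2)/3; k=(g<80); k[:190]=0;k[215:]=0;k[:,:250]=0;k[:,310:]=0; ys,xs=np.nonzero(k); sc=[xs.mean(),ys.mean()];print("strip",sc,len(xs))
# lateral & yaw: outer top edges z=.03
P=lambda k:pix([[np.polyval(k,170),170],[np.polyval(k,280),280]],.03,e)
A,B=P(l),P(rr); mid=(A+B)/2; v=mid[0]-mid[1]; yaw=np.degrees(np.arctan2(v[1],v[0])); print("widths",np.linalg.norm(A-B,axis=1),"yaw",yaw)
u=v/np.linalg.norm(v); S=pix([sc],.004,e)[0]; c=S[:2]-.022*u[:2]; n=np.array([-u[1],u[0]]); c2=mid[0,:2]+u[:2]*((c-mid[0,:2])@u[:2]); print("centre from strip",c,"on axis",c2)
plan(*c2,.07,yaw-90)
E
```

```text
148 [] [] 0 | 150 [] [] 0 | 152 [291] [307] 17 | 154 [264] [308] 45 | 156 [247] [309] 63 | 158 [245] [309] 65 | 280 [257] [314] 47 | 282 [258] [315] 19 | 284 [258] [315] 17 | 286 [258] [315] 20 | 288 [258] [315] 14 | 290 [258] [315] 9 | 292 [259] [267] 7 | 294 [259] [260] 2 | 296 [] [] 0 | 
 [1.00984615e-01 2.28351918e+02] 119 [4.88228349e-02 3.01322607e+02] 120
strip [np.float64(280.2250803858521), np.float64(201.60450160771705)] 311
widths [0.06328195 0.06356227] yaw 101.8748008106533
centre from strip [ 0.46170906 -0.014106  ] on axis [ 0.46166264 -0.01411576]
shift mm [-32.2   5.9  69.8] turn [-0.    0.   -4.28] q1,q6 [ 0.03 -0.1 ] t 4.0
```

Request:
carry_out(
  travel=[
    [-0.0161,0.003,0.0349],
    [-0.0161,0.0029,0.0349],
    [0,0,0],
    [0,0,0],
    [0,0,0.016],
    [0,0,0.016],
    [0,0,0.016],
    [0,0,0.016],
    [0,0,0],
    [0,0,0],
  ],
  delta_rot=[
    [0,0,0],
    [0,0,0],
    [0,0,-4.28],
    [0,0,0],
    [0,0,0],
    [0,0,0],
    [0,0,0],
    [0,0,0],
    [0,0,0],
    [0,0,0],
  ],
  grip=[0,0,0,0,0,0,0,0,0,0],
)

```text
clock: 5.25
tcp_pos: [0.4621, -0.0145, 0.0067]
ee_rot: [[-0.204, 0.979, 0.001], [0.979, 0.204, -0.0], [-0.0, 0.001, -1.0]]
ft_force: [0.5, -0.4, -0.9]
grip_width: 0.0919
```

Request:
carry_out(
  travel=[
    [0,0,0],
    [0,0,0],
    [0,0,0],
    [0,0,0],
    [0,0,0],
    [0,0,0],
    [0,0,0],
    [0,0,0],
    [0,0,0],
    [0,0,0],
  ],
  delta_rot=[
    [0,0,0],
    [0,0,0],
    [0,0,0],
    [0,0,0],
    [0,0,0],
    [0,0,0],
    [0,0,0],
    [0,0,0],
    [0,0,0],
    [0,0,0],
  ],
  grip=[0.15,0.2,0.25,0.3,0.35,0.4,0.4,0.4,0.4,0.4],
  squeeze=15,
)

```text
clock: 6.5
tcp_pos: [0.4616, -0.0147, 0.006]
ee_rot: [[-0.204, 0.979, 0.0], [0.979, 0.204, -0.0], [-0.0, 0.0, -1.0]]
ft_force: [-0.2, -0.7, 0.2]
grip_width: 0.0556
```

```bash
python3 - <<'E'
from h import *
s,im=snap("wgrasp"); print(s["tcp_pos"],s["ee_rot"][:2,1],s["grip_width"],s["ft_force"])
e=ext("wrist",s); d=im.astype(int); d=d[:,:,2]-d[:,:,0]
g=im.astype(int).sum(2)/3
print(proj([[.4617,-.0141,.03]],e), proj([s["tcp_pos"]],e))
E
```

```text
[ 0.46158386 -0.01474794  0.00599262] [0.97890961 0.20429383] 0.05556559670481291 [-0.22400107 -0.72660047  0.15521266]
[[276.02483313 248.82282614]] [[275.80168025 235.90724924]]
```

View pics/wgrasp.png

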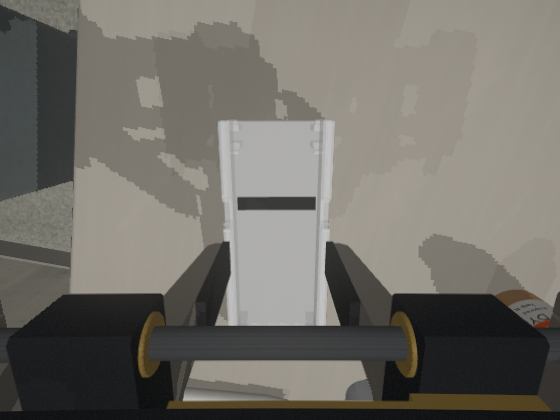

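```bash
python3 - <<'E'
from h import *
s=r.get_state(); e=ext("wrist",st("wgrasp")); T=s["ee_rot"],s["tcp_pos"]
for x in(-.03,-.01,0,.01,.02,.075):
    print(x,[proj([T[1]+T[0]@np.array([x,y,h])],e)[0].round(0).tolist() for h in(-.024,0) for y in(-.032,-.028,.028,.032)])
print(s["joint_efforts"])
E
python3 -c "
import cv2;i=cv2.imread('pics/wgrasp.png')[180:330,190:370];cv2.imwrite('pics/c1.png',cv2.resize(i,None,fx=4,fy=4,interpolation=cv2.INTER_CUBIC))"
```

```text
-0.03 [[225.0, 294.0], [231.0, 294.0], [320.0, 294.0], [326.0, 294.0], [230.0, 276.0], [236.0, 276.0], [316.0, 276.0], [321.0, 276.0]]
-0.01 [[224.0, 265.0], [230.0, 265.0], [321.0, 265.0], [328.0, 265.0], [229.0, 250.0], [235.0, 250.0], [317.0, 250.0], [322.0, 250.0]]
0 [[223.0, 250.0], [229.0, 250.0], [322.0, 250.0], [328.0, 250.0], [229.0, 236.0], [235.0, 236.0], [317.0, 236.0], [323.0, 236.0]]
0.01 [[222.0, 234.0], [229.0, 234.0], [322.0, 234.0], [329.0, 234.0], [228.0, 222.0], [234.0, 222.0], [318.0, 222.0], [324.0, 222.0]]
0.02 [[221.0, 218.0], [228.0, 218.0], [323.0, 218.0], [330.0, 218.0], [227.0, 207.0], [233.0, 207.0], [318.0, 207.0], [324.0, 207.0]]
0.075 [[216.0, 121.0], [224.0, 121.0], [327.0, 121.0], [335.0, 121.0], [223.0, 121.0], [230.0, 121.0], [321.0, 121.0], [328.0, 121.0]]
[-4.67209509e-03 -4.70429313e+01 -2.00546908e+01  4.30216372e-02
  3.34110274e-02  3.50493224e-05]
```

View pics/c1.png

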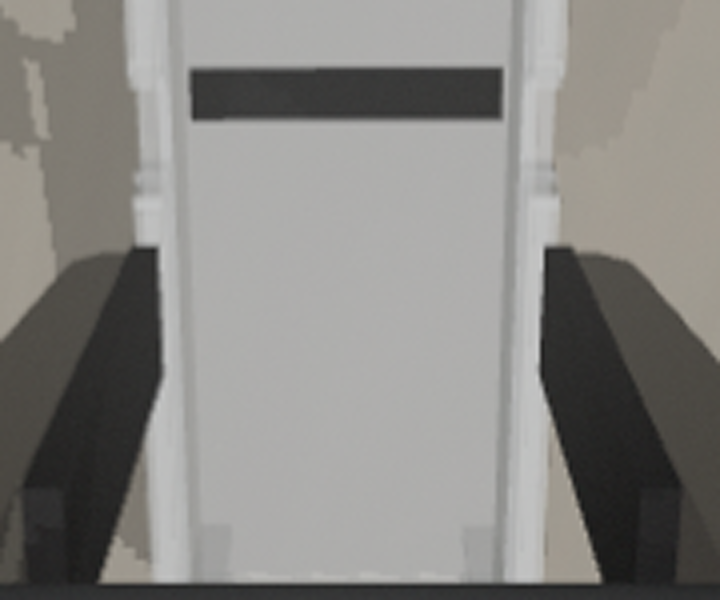

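Request:
carry_out(
  travel=[
    [0,0,-0.005],
    [0,0,-0.005],
    [0,0,-0.005],
    [0,0,-0.005],
    [0,0,0],
    [0,0,0],
    [0,0,0],
    [0,0,0],
    [0,0,0],
    [0,0,0],
  ],
  delta_rot=[
    [0,0,0],
    [0,0,0],
    [0,0,0],
    [0,0,0],
    [0,0,0],
    [0,0,0],
    [0,0,0],
    [0,0,0],
    [0,0,0],
    [0,0,0],
  ],
  grip=[0.4,0.4,0.4,0.4,0.4,0.4,0.4,0.45,0.45,0.45],
)

```text
clock: 7.8
tcp_pos: [0.4616, -0.0147, 0.0259]
ee_rot: [[-0.204, 0.979, -0.0], [0.979, 0.204, 0.0], [0.0, -0.0, -1.0]]
ft_force: [-1.0, 0.0, 0.5]
grip_width: 0.0505
```

```bash
python3 - <<'E'
from h import *
s,im=snap("wlift"); print(s["tcp_pos"],s["ee_rot"][:2,1],s["grip_width"],s["ft_force"])
def strip(im):
    g=im.astype(int).sum(2)/3; k=(g<80); k[:150]=0;k[232:]=0;k[:,:232]=0;k[:,322:]=0; ys,xs=np.nonzero(k); return xs.min(),xs.max(),ys.min(),ys.max(),xs.mean(),ys.mean()
print(strip(cv2.imread("pics/wgrasp.png")),strip(im))
E
```

```text
[ 0.46155577 -0.01473096  0.02593863] [0.97891509 0.20426758] 0.05046117655157027 [-0.99299479  0.02691499  0.4571031 ]
(np.int64(238), np.int64(314), np.int64(197), np.int64(209), np.float64(276.4850166481687), np.float64(202.74694783573807)) (np.int64(241), np.int64(311), np.int64(191), np.int64(201), np.float64(276.0), np.float64(196.0))
```

Request:
carry_out(
  travel=[
    [0,0,0],
    [0,0,0],
    [0,0,0],
    [0,0,0.005],
    [0,0,0.005],
    [0,0,0.005],
    [0,0,0.005],
    [0,0,0],
    [0,0,0],
    [0,0,0],
  ],
  delta_rot=[
    [0,0,0],
    [0,0,0],
    [0,0,0],
    [0,0,0],
    [0,0,0],
    [0,0,0],
    [0,0,0],
    [0,0,0],
    [0,0,0],
    [0,0,0],
  ],
  grip=[0,0,0,0,0,0,0,0,0,0],
)

```text
clock: 9.1
tcp_pos: [0.4617, -0.0147, 0.0061]
ee_rot: [[-0.204, 0.979, 0.0], [0.979, 0.204, -0.0], [-0.0, 0.0, -1.0]]
ft_force: [0.1, -1.2, 0.4]
grip_width: 0.092
```

```bash
python3 - <<'E'
from h import *
s=r.get_state(); print(s["tcp_pos"],s["grip_width"]); e=ext("side"); im=camera("side")
R,t=s["ee_rot"],s["tcp_pos"]
x0,y0=250,140; f=5; c=cv2.resize(im[y0:y0+120,x0:x0+150],None,fx=f,fy=f,interpolation=cv2.INTER_CUBIC)
for h,col in((0,(0,0,255)),(-.0325,(0,255,0))):
  for y in(-.055,.055):
    p=proj([t+R@np.array([0,y,h])],e)[0]; print(p); cv2.drawMarker(c,tuple(int(v) for v in (p-[x0,y0]+.5)*f),col,0,14,1)
cv2.imwrite("pics/s1.png",c)
E
```

```text
[ 0.46171819 -0.01470732  0.00614552] 0.09200116753188174
[341.06828746 223.85723659]
[294.99762518 217.36566819]
[342.80391012 212.44372751]
[295.74930117 206.03210983]
```

View pics/s1.png

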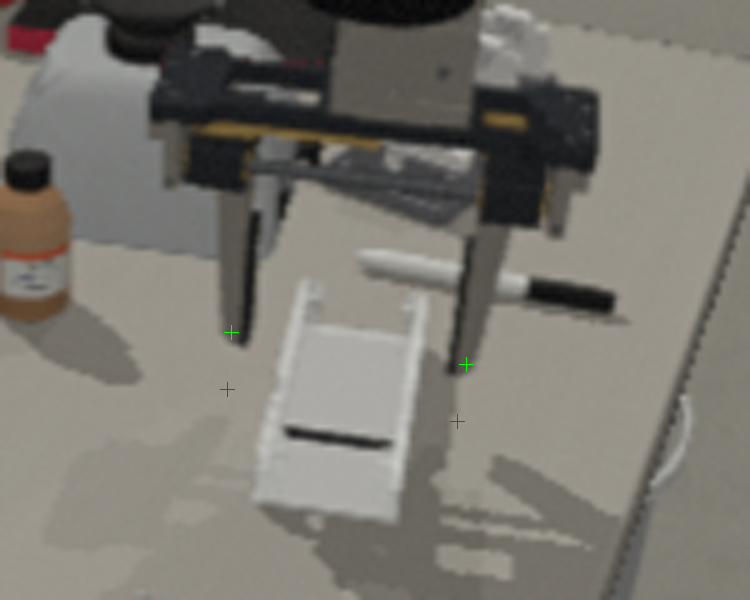

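Request:
carry_out(
  travel=[
    [0,0,0.005],
    [0,0,0.005],
    [0,0,0.004],
    [0,0,0.004],
    [0,0,0.004],
    [0,0,0.002],
    [0,0,0.002],
    [0,0,0],
    [0,0,0],
    [0,0,0],
  ],
  delta_rot=[
    [0,0,0],
    [0,0,0],
    [0,0,0],
    [0,0,0],
    [0,0,0],
    [0,0,0],
    [0,0,0],
    [0,0,0],
    [0,0,0],
    [0,0,0],
  ],
  grip=[0,0,0,0,0,0,0,0,0,0],
)

```text
clock: 10.4
tcp_pos: [0.4617, -0.0147, -0.0199]
ee_rot: [[-0.204, 0.979, 0.0], [0.979, 0.204, -0.0], [-0.0, 0.0, -1.0]]
ft_force: [-1.1, -0.4, -0.3]
grip_width: 0.0918
```

Request:
carry_out(
  travel=[
    [0,0,0],
    [0,0,0],
    [0,0,0],
    [0,0,0],
    [0,0,0],
    [0,0,0],
    [0,0,0],
    [0,0,0],
    [0,0,0],
    [0,0,0],
  ],
  delta_rot=[
    [0,0,0],
    [0,0,0],
    [0,0,0],
    [0,0,0],
    [0,0,0],
    [0,0,0],
    [0,0,0],
    [0,0,0],
    [0,0,0],
    [0,0,0],
  ],
  grip=[0.15,0.2,0.25,0.3,0.35,0.4,0.4,0.4,0.4,0.4],
  squeeze=15,
)

```text
clock: 11.65
tcp_pos: [0.4616, -0.0147, -0.02]
ee_rot: [[-0.204, 0.979, 0.0], [0.979, 0.204, 0.0], [-0.0, 0.0, -1.0]]
ft_force: [-0.5, 0.3, -0.0]
grip_width: 0.0639
```

Request:
carry_out(
  travel=[
    [0,0,-0.005],
    [0,0,-0.01],
    [0,0,-0.02],
    [0,0,-0.025],
    [0,0,-0.02],
    [0,0,0],
    [0,0,0],
    [0,0,0],
    [0,0,0],
    [0,0,0],
  ],
  delta_rot=[
    [0,0,0],
    [0,0,0],
    [0,0,0],
    [0,0,0],
    [0,0,0],
    [0,0,0],
    [0,0,0],
    [0,0,0],
    [0,0,0],
    [0,0,0],
  ],
  grip=[0.4,0.4,0.4,0.4,0.4,0.4,0.4,0.4,0.4,0.4],
)

```text
clock: 12.9
tcp_pos: [0.4613, -0.0147, 0.0596]
ee_rot: [[-0.204, 0.979, -0.001], [0.979, 0.204, 0.0], [0.0, -0.001, -1.0]]
ft_force: [0.7, 0.1, -1.7]
grip_width: 0.0639
```

```bash
python3 - <<'E'
from h import *
s,im=snap("wlift2"); print(s["grip_width"],s["tcp_pos"])
g=im.astype(int).sum(2)/3; k=(g<80); k[:150]=0;k[232:]=0;k[:,:232]=0;k[:,322:]=0; ys,xs=np.nonzero(k); print("strip",xs.min(),xs.max(),ys.min(),ys.max(),xs.mean())
e=ext("wrist",st("wbase")); im=cv2.imread("pics/wbase.png"); p=(.4814,.3054,np.radians(100.44)); x0,y0,f=210,120,3
c=cv2.resize(im[y0:y0+195,x0:x0+140],None,fx=f,fy=f,interpolation=cv2.INTER_CUBIC); raw=c.copy()
def poly(X,Y,z,col):
    P=[[p[0]+np.cos(p[2])*x-np.sin(p[2])*y,p[1]+np.sin(p[2])*x+np.cos(p[2])*y,z] for x,y in((X[0],Y[0]),(X[1],Y[0]),(X[1],Y[1]),(X[0],Y[1]))]
    q=(proj(P,e)-[x0,y0]+.5)*f; cv2.polylines(c,[q.round().astype(int)],True,col,1)
poly((-.095,.095),(-.056,.056),.02,(0,0,255))
for sx in(-1,1):
    poly((sx*.077,sx*.088),(-.017,.017),.031,(0,255,0))
    for sy in(-1,1): poly((sx*.043,sx*.069),(sy*.034,sy*.045),.031,(0,255,255))
cv2.imwrite("pics/ob.png",np.hstack([c,raw[:,:370]])[:590])
E
```

```text
0.06389869936251283 [ 0.4613205  -0.0147193   0.05960052]
strip 233 321 208 220 277.1933216168717
```

View pics/ob.png

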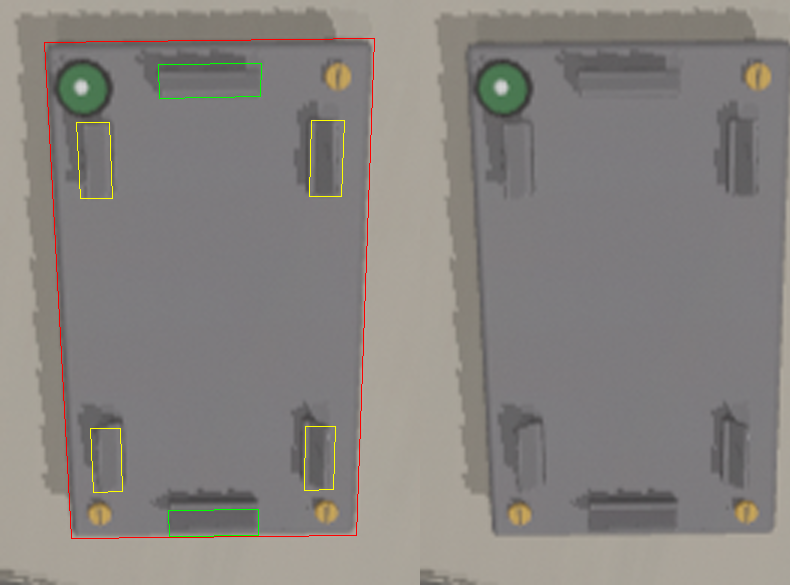

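```bash
python3 - <<'E'
from h import *
plan(.4813,.3048,.05,10.4)
E
```

```text
shift mm [308.7  84.8   9.7] turn [-0.03 -0.01  1.39] q1,q6 [-0.04 -0.24] t 12.95
```

Request:
carry_out(
  travel=[
    [0.02,0.0055,0.001],
    [0.035,0.0096,0.001],
    [0.045,0.0124,0.001],
    [0.045,0.0124,0.001],
    [0.045,0.0124,0.001],
    [0.045,0.0124,0.001],
    [0.038,0.0104,0.001],
    [0.025,0.0069,0.001],
    [0.0107,0.0028,0.0017],
    [0,0,0],
  ],
  delta_rot=[
    [0,0,0],
    [0,0,0],
    [0,0,0],
    [0,0,0],
    [0,0,0],
    [0,0,0],
    [0,0,0],
    [0,0,0],
    [0,0,0],
    [0,0,1.39],
  ],
  grip=[0.4,0.4,0.4,0.4,0.4,0.4,0.4,0.4,0.4,0.4],
)

```text
clock: 14.2
tcp_pos: [0.4812, 0.3047, 0.0499]
ee_rot: [[-0.18, 0.984, -0.001], [0.984, 0.18, -0.001], [-0.0, -0.001, -1.0]]
ft_force: [-0.2, 0.2, -2.1]
grip_width: 0.064
```

```bash
python3 - <<'E'
from h import *
plan(.4813,.3048,.01,10.4); s=r.get_state(); print(s["grip_width"],s["ft_force"])
E
```

```text
shift mm [ 0.1  0.1 39.9] turn [-0.04  0.02 -0.02] q1,q6 [0.56 0.38] t 14.2
0.06397375882798002 [-0.17528496  0.20444888 -2.05328446]
```

Request:
carry_out(
  travel=[
    [0,0,0.012],
    [0,0,0.012],
    [0,0,0.008],
    [0,0,0.004],
    [0,0,0.003],
    [0,0,0.003],
    [0,0,0.003],
    [0,0,0.002],
    [0,0,0],
    [0,0,0],
  ],
  delta_rot=[
    [0,0,0],
    [0,0,0],
    [0,0,0],
    [0,0,0],
    [0,0,0],
    [0,0,0],
    [0,0,0],
    [0,0,0],
    [0,0,0],
    [0,0,0],
  ],
  grip=[0.4,0.4,0.4,0.4,0.4,0.4,0.4,0.4,0.4,0.4],
)

```text
clock: 15.45
tcp_pos: [0.4816, 0.3048, 0.0034]
ee_rot: [[-0.181, 0.984, 0.0], [0.984, 0.181, 0.0], [0.0, 0.0, -1.0]]
ft_force: [0.2, -0.3, -0.9]
grip_width: 0.0636
```

```bash
python3 - <<'E'
from h import *
s,im=snap("wseat"); print(s["grip_width"],s["ft_force"],s["moment"],s["tcp_pos"])
e=ext("wrist",s)
g=im.astype(int).sum(2)/3; k=(g<80); k[:150]=0;k[232:]=0;k[:,:232]=0;k[:,322:]=0; ys,xs=np.nonzero(k); print("strip",xs.min(),xs.max(),ys.min(),ys.max(),xs.mean())
E
```

```text
0.06356817887990278 [ 0.16558205 -0.32680334 -0.8632089 ] [-0.08881544  0.04668598  0.01163288] [0.48156383 0.30483259 0.00336866]
strip 233 321 208 220 277.11599297012305
```

View pics/wseat.png

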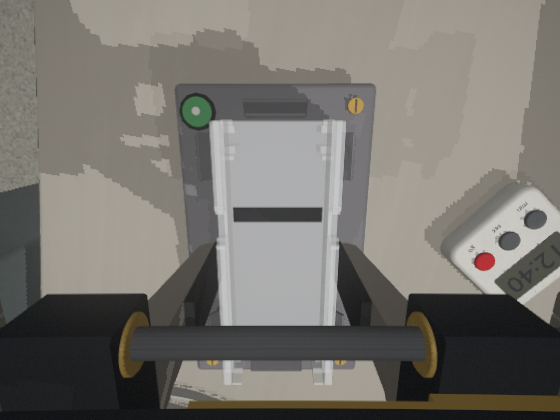

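Request:
carry_out(
  travel=[
    [0,0,0.001],
    [0,0,0.001],
    [0,0,0.001],
    [0,0,0.0007],
    [0,0,0],
    [0,0,0],
    [0,0,0],
    [0,0,0],
    [0,0,0],
    [0,0,0],
  ],
  delta_rot=[
    [0,0,0],
    [0,0,0],
    [0,0,0],
    [0,0,0],
    [0,0,0],
    [0,0,0],
    [0,0,0],
    [0,0,0],
    [0,0,0],
    [0,0,0],
  ],
  grip=[0.4,0.4,0.4,0.4,0.4,0.4,0.4,0.4,0.4,0.4],
)

```text
clock: 16.75
tcp_pos: [0.4815, 0.3047, -0.0]
ee_rot: [[-0.18, 0.984, -0.0], [0.984, 0.18, -0.0], [-0.0, -0.0, -1.0]]
ft_force: [-1.3, -1.4, 5.2]
grip_width: 0.0638
```

Request:
carry_out(
  travel=[
    [0,0,0],
    [0,0,0],
    [0,0,0],
    [0,0,-0.01],
    [0,0,-0.03],
    [0,0,-0.04],
    [0,0,-0.04],
    [0.01,0,-0.01],
    [0.01,0,0],
    [0,0,0],
  ],
  delta_rot=[
    [0,0,0],
    [0,0,0],
    [0,0,0],
    [0,0,0],
    [0,0,0],
    [0,0,0],
    [0,0,0],
    [0,0,0],
    [0,0,0],
    [0,0,0],
  ],
  grip=[0.2,0.1,0,0,0,0,0,0,0,0],
)

```text
clock: 18.0
tcp_pos: [0.4769, 0.3248, 0.1282]
ee_rot: [[-0.182, 0.983, -0.002], [0.983, 0.182, -0.001], [-0.001, -0.002, -1.0]]
ft_force: [0.0, -0.8, 0.2]
grip_width: 0.0918
```

```bash
python3 - <<'E'
from h import *
s,im=snap("wseated"); e=ext("wrist",s); print(s["tcp_pos"],s["ft_force"])
# tray outer walls & strip
d=im.astype(int); d=d.sum(2)/3
for y in (150,180,230,260,280): print(y,[(int(x),int(d[y,x])) for x in range(225,340) if abs(d[y,x]-d[y,x-1])>12])
g=d; k=(g<70); k[:150]=0;k[240:]=0;k[:,:245]=0;k[:,315:]=0; ys,xs=np.nonzero(k); print("strip",xs.min(),xs.max(),ys.min(),ys.max(),xs.mean(),ys.mean())
print("pred strip",proj([[.4813+np.cos(np.radians(100.4))*.022,.3054+np.sin(np.radians(100.4))*.022,.024]],e))
plan(.4855-.03*.98,-.3011+.03*.2,.2,77.8)
E
```

```text
[0.47689905 0.32482117 0.12818364] [ 0.02827112 -0.81340378  0.21438786]
150 [(242, 112), (243, 176), (244, 190), (251, 189), (303, 190), (307, 173), (309, 183), (315, 142), (316, 84), (336, 157)]
180 [(232, 98), (243, 129), (244, 183), (249, 181), (250, 160), (308, 175), (314, 158), (315, 122), (334, 157)]
230 [(226, 119), (228, 98), (244, 117), (245, 169), (246, 191), (250, 182), (251, 168), (305, 155), (307, 182), (308, 197), (312, 169), (313, 112), (331, 132), (332, 158)]
260 [(226, 98), (227, 111), (246, 173), (247, 190), (251, 179), (252, 161), (306, 185), (311, 173), (312, 94), (319, 110), (330, 148)]
280 [(227, 99), (228, 112), (237, 90), (240, 82), (246, 130), (247, 184), (252, 164), (304, 149), (305, 167), (306, 185), (307, 200), (311, 131), (312, 92), (318, 113), (329, 140), (330, 158)]
strip 253 303 194 201 278.53783783783786 197.14054054054054
pred strip [[277.28224525 197.19819609]]
shift mm [-605.5 -132.9  -71. ] turn [-1.500e-01 -3.000e-02 -6.735e+01] q1,q6 [0.59 0.41] t 18.05
```

View pics/wseated.png

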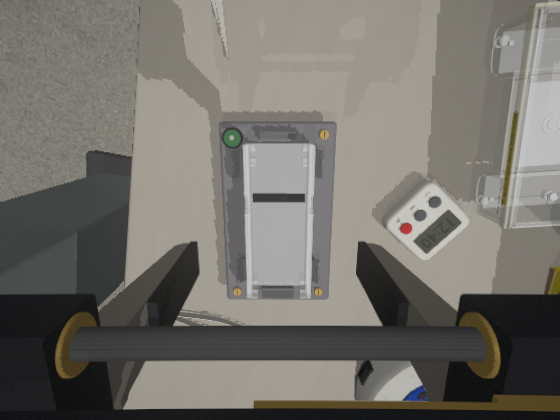

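Request:
carry_out(
  travel=[
    [0,0,-0.06],
    [-0.055,-0.0121,-0.0012],
    [-0.055,-0.0121,-0.0012],
    [-0.055,-0.0121,-0.0012],
    [-0.055,-0.0121,-0.0012],
    [-0.055,-0.0121,-0.0012],
    [-0.055,-0.0121,-0.0012],
    [-0.055,-0.0121,-0.0012],
    [-0.055,-0.0121,-0.0012],
    [-0.055,-0.0121,-0.0012],
  ],
  delta_rot=[
    [0,0,0],
    [0,0,0],
    [0,0,0],
    [0,0,0],
    [0,0,0],
    [0,0,0],
    [0,0,0],
    [0,0,0],
    [0,0,0],
    [0,0,0],
  ],
  grip=[0,0,0,0,0,0,0,0,0,0],
)

```text
clock: 19.3
tcp_pos: [0.4591, -0.1838, 0.1993]
ee_rot: [[-0.18, 0.984, -0.002], [0.984, 0.18, 0.001], [0.001, -0.002, -1.0]]
ft_force: [0.8, -0.2, -0.3]
grip_width: 0.0923
```

Request:
carry_out(
  travel=[
    [-0.0552,-0.012,0],
    [-0.0552,-0.012,0],
    [0,0,0],
    [0,0,0],
    [0,0,0],
    [0,0,0],
    [0,0,0],
    [0,0,0],
    [0,0,0],
    [0,0,0],
  ],
  delta_rot=[
    [0,0,0],
    [0,0,0],
    [0,0,-9.6],
    [0,0,-9.6],
    [0,0,-9.6],
    [0,0,-9.6],
    [0,0,-9.6],
    [0,0,-9.6],
    [0,0,-9.75],
    [0,0,0],
  ],
  grip=[0,0,0,0,0,0,0,0,0,0],
)

```text
clock: 20.55
tcp_pos: [0.4558, -0.2947, 0.1991]
ee_rot: [[-0.977, 0.213, -0.002], [0.213, 0.977, 0.001], [0.002, 0.001, -1.0]]
ft_force: [0.0, 0.6, -0.1]
grip_width: 0.0923
```

```bash
python3 - <<'E'
from h import *
s,im=snap("wrack"); print(s["tcp_pos"],s["ee_rot"].round(3).tolist(),s["ft_force"])
plan(.4855-.03*.98,-.3011+.03*.2,.2,77.8)
x0,y0,f=185,110,4
cv2.imwrite("pics/wrackc.png",cv2.resize(im[y0:y0+150,x0:x0+200],None,fx=f,fy=f,interpolation=cv2.INTER_CUBIC))
cv2.imwrite("pics/wrackv.png",im)
E
```

```text
[ 0.45579517 -0.29468788  0.19914949] [[-0.977, 0.213, -0.002], [0.213, 0.977, 0.001], [0.002, 0.001, -1.0]] [ 0.00790152  0.61766159 -0.06748581]
shift mm [-0.2 -0.3 -0.6] turn [ 0.03 -0.1  -0.26] q1,q6 [-0.58 -1.93] t 20.6
```

View pics/wrackc.png

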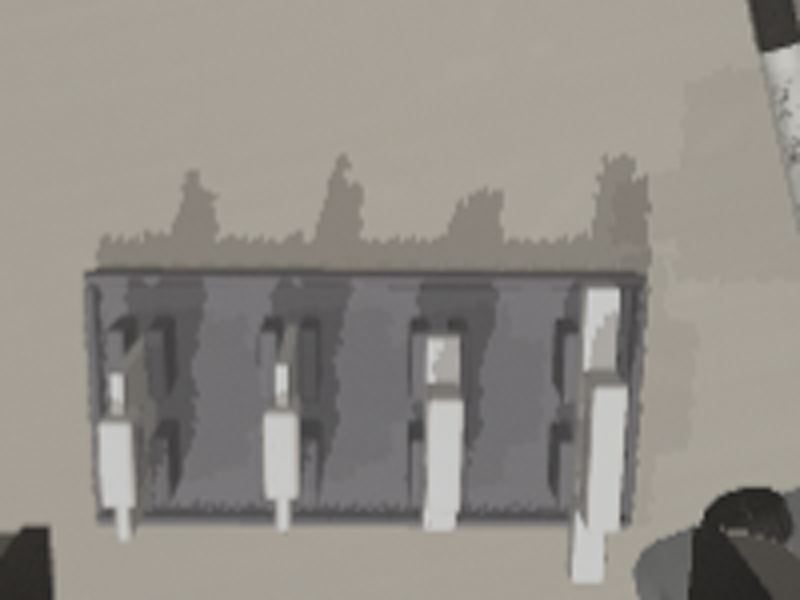

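```bash
python3 - <<'E'
from h import *
s=st("wrack"); e=ext("wrist",s); im=cv2.imread("pics/wrack.png"); g=cv2.cvtColor(im,cv2.COLOR_BGR2GRAY)
for n,(a,b) in dict(A=(207,221),B=(249,262),S=(288,303),L=(329,344)).items():
    sub=g[205:250,a:b].astype(float); print(n,"max",sub.max(),"cols",sub[15:30].mean(0).round(0).astype(int).tolist(),"rows",sub[:,3:-3].mean(1).round(0).astype(int).tolist())
for dz in(0,.005):
    e2=(e[0],e[1],e[2]-e[1]@np.array([0,0,dz]))
    P=pix([[214.2,226],[255.25,223.75],[337.3,224.8]],[.066,.066,.06],e2); print(P.round(4),np.linalg.norm(np.diff(P[:,:2],axis=0),axis=1))
    Q=pix([[214.2,226],[255.25,223.75]],.066,e2)
    v=Q[0]-Q[1]; print(np.degrees(np.arctan2(v[1],v[0])))
    a,b=.088,.042 # rack rim corners from crop (85,272),(643,272),(632,524),(98,524)
    uv=np.array([(185+u/4,110+w/4) for u,w in((85,272),(643,272),(632,524),(98,524))])
    p,res=fit([[-a,b,.012],[a,b,.012],[a,-b,.012],[-a,-b,.012]],uv,e2,(.48,-.3,1.36));print("rack",p[:2].round(4),np.degrees(p[2]).round(2),res)
    for X in(-.069,-.023,.023,.069): print((p[:2]+X*np.array([np.cos(p[2]),np.sin(p[2])])).round(4),end=" ")
E
```

```text
A max 201.0 cols [154, 128, 137, 185, 200, 200, 201, 200, 200, 198, 183, 141, 98, 94] rows [140, 140, 142, 142, 137, 128, 125, 128, 126, 122, 147, 182, 195, 196, 196, 196, 196, 196, 196, 196, 196, 197, 197, 197, 196, 195, 195, 195, 194, 194, 193, 180, 144, 134, 142, 151, 162, 173, 173, 170, 164, 160, 160, 160, 160]
B max 201.0 cols [117, 126, 181, 198, 198, 200, 200, 200, 198, 188, 153, 96, 106] rows [149, 149, 145, 137, 133, 134, 129, 133, 165, 189, 198, 198, 198, 198, 198, 198, 197, 198, 198, 198, 198, 198, 199, 199, 198, 199, 199, 199, 198, 183, 153, 151, 147, 142, 146, 152, 165, 170, 160, 161, 161, 161, 162, 161, 161]
S max 201.0 cols [117, 116, 113, 140, 194, 201, 201, 200, 200, 200, 200, 192, 129, 102, 107] rows [150, 119, 117, 118, 133, 168, 189, 190, 191, 191, 191, 191, 191, 191, 191, 192, 192, 192, 193, 194, 193, 192, 191, 191, 191, 190, 191, 192, 193, 193, 194, 195, 193, 187, 186, 187, 188, 180, 161, 161, 161, 161, 161, 160, 161]
L max 201.0 cols [127, 116, 118, 166, 199, 200, 200, 200, 200, 200, 198, 165, 104, 111, 116] rows [116, 139, 174, 188, 187, 188, 189, 190, 191, 190, 190, 191, 191, 191, 191, 191, 191, 191, 192, 192, 193, 194, 194, 193, 192, 192, 192, 191, 189, 189, 188, 189, 188, 186, 183, 186, 189, 188, 180, 177, 177, 178, 178, 177, 175]
[[ 0.4775 -0.3719  0.066 ]
 [ 0.4847 -0.3267  0.066 ]
 [ 0.5076 -0.237   0.06  ]] [0.04581939 0.09254574]
-99.054528025572
rack [ 0.4894 -0.3041] 77.68 [1.2 1.4 0.5 0.6]
[ 0.4747 -0.3715] [ 0.4845 -0.3265] [ 0.4943 -0.2816] [ 0.5042 -0.2367] [[ 0.4789 -0.3733  0.066 ]
 [ 0.4862 -0.3274  0.066 ]
 [ 0.5094 -0.2364  0.06  ]] [0.04650122 0.09390413]
-99.05452802557191
rack [ 0.4907 -0.3044] 77.7 [0.3 0.4 0.5 0.4]
[ 0.476  -0.3718] [ 0.4858 -0.3269] [ 0.4956 -0.2819] [ 0.5054 -0.237 ]
```

```bash
python3 - <<'E'
from h import *
plan(.4853,-.3270,.09,77.7)
E
```

```text
shift mm [-35.8 -25.2 109.3] turn [ 0.03 -0.1  -0.16] q1,q6 [-0.58 -1.93] t 20.6
```

Request:
carry_out(
  travel=[
    [-0.0179,-0.0126,0.0273],
    [-0.0179,-0.0126,0.0273],
    [0,0,0.0273],
    [0,0,0.0274],
    [0,0,0],
    [0,0,0],
    [0,0,0],
    [0,0,0],
    [0,0,0],
    [0,0,0],
  ],
  delta_rot=[
    [0.03,-0.1,-0.16],
    [0,0,0],
    [0,0,0],
    [0,0,0],
    [0,0,0],
    [0,0,0],
    [0,0,0],
    [0,0,0],
    [0,0,0],
    [0,0,0],
  ],
  grip=[0.67,0.67,0.67,0.67,0.67,0.67,0.67,0.67,0.67,0.67],
)

```text
clock: 21.85
tcp_pos: [0.4863, -0.3273, 0.0914]
ee_rot: [[-0.978, 0.21, 0.002], [0.21, 0.978, -0.001], [-0.002, -0.001, -1.0]]
ft_force: [0.1, -0.1, 1.0]
grip_width: 0.0301
```

```bash
python3 - <<'E'
from h import *
plan(.4853,-.3270,.014,77.7)
s,im=snap("wB"); e=ext("wrist",s); print(s["grip_width"],s["tcp_pos"])
g=cv2.cvtColor(im,cv2.COLOR_BGR2GRAY)
t=s["tcp_pos"];R=s["ee_rot"]; print("pred gate top corners",proj([t+R@np.array([x,y,-(.066-.09)*-1]) for x,y in((.013,-.005),(.013,.005),(-.013,-.005),(-.013,.005))],e).round(1).tolist())
for row in(215,225,235,245): print(row,g[row,255:300].tolist())
print(g[180:290,277].tolist())
E
```

```text
shift mm [ 1.2  0.1 77.4] turn [-0.04  0.12  0.2 ] q1,q6 [-0.6  -1.95] t 21.85
0.030107293255617965 [ 0.48632074 -0.32728735  0.09135423]
pred gate top corners [[269.9, 229.0], [286.7, 229.0], [270.2, 268.9], [286.4, 268.9]]
215 [119, 119, 119, 119, 118, 120, 119, 123, 126, 126, 126, 126, 119, 80, 79, 84, 124, 192, 205, 208, 204, 204, 203, 203, 203, 203, 203, 200, 183, 153, 81, 76, 75, 85, 92, 96, 108, 119, 118, 119, 118, 120, 118, 117, 118]
225 [119, 122, 122, 122, 122, 121, 122, 125, 126, 125, 125, 126, 124, 118, 126, 125, 139, 195, 205, 207, 204, 205, 204, 203, 204, 203, 203, 198, 179, 130, 116, 117, 103, 101, 118, 120, 119, 119, 119, 118, 119, 118, 118, 119, 122]
235 [126, 126, 125, 125, 127, 126, 126, 126, 125, 127, 126, 125, 124, 118, 127, 126, 137, 188, 205, 205, 204, 204, 204, 203, 203, 203, 203, 196, 178, 127, 124, 121, 110, 110, 125, 125, 126, 125, 125, 124, 125, 125, 125, 126, 125]
245 [140, 139, 140, 140, 140, 141, 140, 140, 141, 141, 141, 141, 141, 134, 134, 134, 134, 134, 135, 133, 149, 208, 208, 208, 197, 140, 135, 135, 135, 135, 135, 135, 134, 136, 134, 134, 134, 134, 127, 129, 129, 129, 129, 129, 128]
[124, 124, 125, 123, 123, 124, 124, 143, 186, 207, 208, 207, 208, 208, 208, 208, 208, 207, 193, 176, 175, 176, 166, 144, 130, 148, 175, 194, 204, 204, 203, 203, 203, 204, 204, 203, 204, 204, 204, 204, 204, 203, 204, 204, 204, 204, 204, 204, 204, 205, 204, 205, 205, 204, 205, 204, 201, 202, 209, 209, 209, 209, 208, 208, 209, 208, 209, 208, 203, 185, 170, 169, 169, 169, 169, 169, 169, 169, 168, 168, 168, 167, 168, 168, 168, 168, 168, 168, 167, 167, 168, 169, 168, 168, 169, 169, 169, 169, 168, 168, 166, 167, 168, 167, 168, 158, 134, 134, 134, 134]
```

```bash
cat >> h.py <<'E'
def lift(e,dz): return (e[0],e[1],e[2]-e[1]@np.array([0,0,dz]))
E
python3 - <<'E'
from h import *
s=st("wB");e=ext("wrist",s)
for dz in(0,.004):
    e2=lift(e,dz); A=pix([[277.5,206.2],[277.5,236.5],[271.7,222],[283.8,222]],.066,e2); B=pix([[277,187.7],[277,248.5]],.06,e2)
    loc=lambda P:((P-s["tcp_pos"])@s["ee_rot"]*1e3).round(1)
    print(loc(A).tolist(),loc(B).tolist())
E
```

```text
[[13.8, -0.5, 25.3], [-10.2, -0.5, 25.4], [1.4, -4.9, 25.4], [1.4, 4.3, 25.3]] [[26.6, -0.8, 31.3], [-22.6, -0.9, 31.4]]
[[12.7, -0.5, 25.3], [-11.7, -0.5, 25.4], [0.1, -4.9, 25.4], [0.1, 4.4, 25.4]] [[25.7, -0.9, 31.3], [-24.3, -0.9, 31.4]]
```

Request:
carry_out(
  travel=[
    [0.0006,-0.0005,0.02],
    [0,0,0.02],
    [0,0,0.015],
    [0,0,0.01],
    [0,0,0.008],
    [0,0,0.0044],
    [0,0,0],
    [0,0,0],
    [0,0,0],
    [0,0,0],
  ],
  delta_rot=[
    [0,0.12,0.1],
    [0,0,0],
    [0,0,0],
    [0,0,0],
    [0,0,0],
    [0,0,0],
    [0,0,0],
    [0,0,0],
    [0,0,0],
    [0,0,0],
  ],
  grip=[0.67,0.67,0.67,0.67,0.67,0.67,0.67,0.67,0.67,0.67],
)

```text
clock: 23.15
tcp_pos: [0.4857, -0.3277, 0.014]
ee_rot: [[-0.977, 0.211, -0.0], [0.211, 0.977, -0.001], [-0.0, -0.001, -1.0]]
ft_force: [-0.8, -1.1, -0.1]
grip_width: 0.0303
```

Request:
carry_out(
  travel=[
    [0,0,0],
    [0,0,0],
    [0,0,0],
    [0,0,0],
    [0,0,0],
    [0,0,0],
    [0,0,0],
    [0,0,0],
    [0,0,0],
    [0,0,0],
  ],
  delta_rot=[
    [0,0,0],
    [0,0,0],
    [0,0,0],
    [0,0,0],
    [0,0,0],
    [0,0,0],
    [0,0,0],
    [0,0,0],
    [0,0,0],
    [0,0,0],
  ],
  grip=[0.72,0.76,0.8,0.84,0.88,0.92,0.95,0.95,0.95,0.95],
  squeeze=20,
)

```text
clock: 24.4
tcp_pos: [0.4856, -0.3276, 0.0137]
ee_rot: [[-0.977, 0.211, -0.0], [0.211, 0.977, -0.0], [0.0, -0.001, -1.0]]
ft_force: [0.0, -0.3, 0.2]
grip_width: 0.0097
```

Request:
carry_out(
  travel=[
    [0,0,-0.005],
    [0,0,-0.01],
    [0,0,-0.02],
    [0,0,-0.03],
    [0,0,-0.03],
    [0,0,-0.025],
    [0,0,0],
    [0,0,0],
    [0,0,0],
    [0,0,0],
  ],
  delta_rot=[
    [0,0,0],
    [0,0,0],
    [0,0,0],
    [0,0,0],
    [0,0,0],
    [0,0,0],
    [0,0,0],
    [0,0,0],
    [0,0,0],
    [0,0,0],
  ],
  grip=[0.95,0.95,0.95,0.95,0.95,0.95,0.95,0.95,0.95,0.95],
)

```text
clock: 25.65
tcp_pos: [0.4852, -0.3273, 0.1328]
ee_rot: [[-0.977, 0.211, -0.002], [0.211, 0.977, 0.0], [0.002, 0.0, -1.0]]
ft_force: [0.4, -0.0, 0.1]
grip_width: 0.01
```

```bash
python3 - <<'E'
from h import *
s=st("wseated"); im=cv2.imread("pics/wseated.png").astype(int); g=im.sum(2)/3
for dz in (0,.004):
    e=lift(ext("wrist",s),dz); out=[]
    for y,a,b in((150,242.6,315),(180,243.2,314.5),(230,244.6,312.5),(260,245.7,311.5),(280,246.0,310.7)):
        A,B=pix([[a,y],[b,y]],.05,e); out.append((*(A+B)[:2]/2,np.linalg.norm(A-B)))
    o=np.array(out); k=np.polyfit(o[:,1],o[:,0],1); yaw=np.degrees(np.arctan2(1,k[0])); u=np.array([np.cos(np.radians(yaw)),np.sin(np.radians(yaw))])
    S=pix([[278.54,197.14]],.024,e)[0,:2]; print(dz,"widths",o[:,2].round(4),"yaw",yaw.round(2),"centre",(S-.022*u).round(4))
    # compare with release TCP
    m=np.array([np.polyval(k,.3047),.3047]); print("axis x at y=.3047:",m[0].round(4))
# end edges of wall tops along col ~247/311
for c in(246,248,309,312): print(c,[(y,int(g[y,c])) for y in range(135,305) if abs(g[y,c]-g[y-1,c])>14])
t=r.get_state(); print(t["tcp_pos"],t["grip_width"],t["ft_force"])
E
```

```text
0 widths [0.0631 0.0638 0.0635 0.0633 0.0633] yaw 100.33 centre [0.4809 0.3051]
axis x at y=.3047: 0.481
0.004 widths [0.064  0.0647 0.0644 0.0642 0.0642] yaw 100.33 centre [0.4811 0.3041]
axis x at y=.3047: 0.481
246 [(143, 130), (144, 169), (145, 189), (214, 189), (299, 140), (300, 156)]
248 [(143, 129), (144, 169), (298, 143), (300, 156)]
309 [(143, 136), (144, 169), (298, 153), (299, 133), (300, 158)]
312 [(144, 161), (145, 185), (214, 181), (255, 94), (282, 120), (291, 121), (300, 159)]
[ 0.48516683 -0.32729258  0.13280532] 0.00999064218704799 [ 0.35511643 -0.02192837  0.11706493]
```

```bash
python3 - <<'E'
from h import *
plan(.4693,.3692,.12,100.35)
E
```

```text
shift mm [162.5 677.4  13.1] turn [ 2.000e-02 -1.000e-01 -2.254e+01] q1,q6 [-0.6  -1.95] t 25.65
```

Request:
carry_out(
  travel=[
    [0.0068,0.0282,0.0006],
    [0.0135,0.0565,0.001],
    [0.0135,0.0565,0.001],
    [0.0135,0.0565,0.001],
    [0.0135,0.0565,0.001],
    [0.0135,0.0565,0.001],
    [0.0135,0.0565,0.001],
    [0.0135,0.0565,0.001],
    [0.0135,0.0565,0.001],
    [0.0135,0.0565,0.001],
  ],
  delta_rot=[
    [0,0,0],
    [0,0,0],
    [0,0,0],
    [0,0,0],
    [0,0,0],
    [0,0,0],
    [0,0,0],
    [0,0,0],
    [0,0,0],
    [0,0,0],
  ],
  grip=[0.95,0.95,0.95,0.95,0.95,0.95,0.95,0.95,0.95,0.95],
)

```text
clock: 26.9
tcp_pos: [0.4732, 0.226, 0.1236]
ee_rot: [[-0.977, 0.211, -0.001], [0.211, 0.977, -0.001], [0.0, -0.001, -1.0]]
ft_force: [0.8, -0.0, -0.5]
grip_width: 0.0101
```

Request:
carry_out(
  travel=[
    [0.0125,0.052,0.001],
    [0.0109,0.045,0.001],
    [0.0073,0.03,0.0005],
    [0.0035,0.0137,0.001],
    [0,0,0],
    [0,0,0],
    [0,0,0],
    [0,0,0],
    [0,0,0],
    [0,0,0],
  ],
  delta_rot=[
    [0,0,0],
    [0,0,0],
    [0,0,0],
    [0,0,0],
    [0,0,-7.5],
    [0,0,-7.5],
    [0,0,-7.54],
    [0,0,0],
    [0,0,0],
    [0,0,0],
  ],
  grip=[0.95,0.95,0.95,0.95,0.95,0.95,0.95,0.95,0.95,0.95],
)

```text
clock: 28.15
tcp_pos: [0.4699, 0.3686, 0.1203]
ee_rot: [[-0.984, -0.178, -0.001], [-0.178, 0.984, -0.001], [0.001, -0.0, -1.0]]
ft_force: [-0.0, 0.2, -1.1]
grip_width: 0.01
```

```bash
python3 - <<'E'
from h import *
plan(.4693,.3692,.066,100.35); print(r.get_state()["grip_width"])
E
```

```text
shift mm [ 0.4  0.7 54.3] turn [-0.02 -0.03 -0.1 ] q1,q6 [ 0.66 -1.09] t 28.15
0.010019721279970405
```

Request:
carry_out(
  travel=[
    [0.0004,0.0007,0.015],
    [0,0,0.015],
    [0,0,0.014],
    [0,0,0.01],
    [0,0,0],
    [0,0,0],
    [0,0,0],
    [0,0,0],
    [0,0,0],
    [0,0,0],
  ],
  delta_rot=[
    [0,0,-0.1],
    [0,0,0],
    [0,0,0],
    [0,0,0],
    [0,0,0],
    [0,0,0],
    [0,0,0],
    [0,0,0],
    [0,0,0],
    [0,0,0],
  ],
  grip=[0.95,0.95,0.95,0.95,0.95,0.95,0.95,0.95,0.95,0.95],
)

```text
clock: 29.4
tcp_pos: [0.4694, 0.3695, 0.0664]
ee_rot: [[-0.983, -0.181, -0.0], [-0.181, 0.983, -0.0], [0.0, -0.0, -1.0]]
ft_force: [-0.7, 0.4, -0.5]
grip_width: 0.0097
```

```bash
python3 - <<'E'
from h import *
s,im=snap("wg1"); e=lift(ext("wrist",s),.003); print(s["tcp_pos"])
x0,y0,f=200,160,4; c=cv2.resize(im[y0:y0+150,x0:x0+200],None,fx=f,fy=f,interpolation=cv2.INTER_CUBIC)
# predicted: groove centre line marks on both walls at z=.05 (green), gate lower edge corners in hand (red) at z=tcp-.006
yaw=np.radians(100.35);C=np.array([.4812,.3043])
def W(x,y,z): return [C[0]+np.cos(yaw)*x-np.sin(yaw)*y,C[1]+np.sin(yaw)*x+np.cos(yaw)*y,z]
for y in(-.027,.027,.032):
  for x in (.0585,.063,.069,.0735):
    p=proj([W(x,y,.05)],e)[0]; cv2.drawMarker(c,tuple(int(v) for v in (p-[x0,y0]+.5)*f),(0,255,0),0,10,1)
t,R=s["tcp_pos"],s["ee_rot"]
for x in(-.025,.025):
  for y in(-.002,.002):
    for h in (.006,-.046):
      p=proj([t+R@np.array([x,y,h])],e)[0]; cv2.drawMarker(c,tuple(int(v) for v in (p-[x0,y0]+.5)*f),(0,0,255),1,10,1)
cv2.imwrite("pics/g1.png",c)
E
```

```text
[0.46935981 0.36946346 0.06644093]
```

View pics/g1.png

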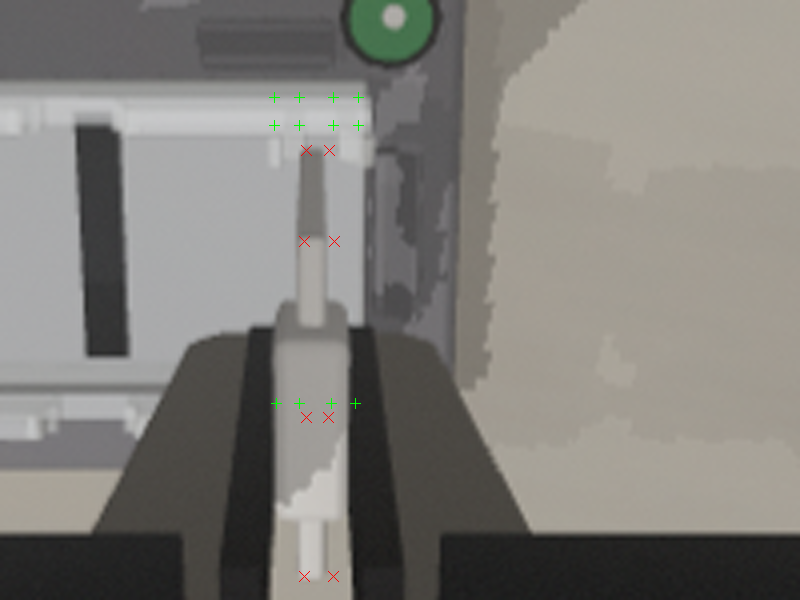

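```bash
python3 - <<'E'
from h import *
s=st("wg1"); im=cv2.imread("pics/wg1.png"); g=cv2.cvtColor(im,cv2.COLOR_BGR2GRAY); e=lift(ext("wrist",s),.003)
for c in(240,255): print("col",c,"rows176-205",g[176:205,c].tolist(),"rows 245-275",g[245:275,c].tolist())
for y in(190,194,197,199,201): print("row",y,"cols 262-296",g[y,262:296].tolist())
print("plate row 205,215",g[205,266:290].tolist(),g[215,266:290].tolist())
yaw=np.radians(100.35);C=np.array([.4812,.3043])
W=lambda x,y,z:[C[0]+np.cos(yaw)*x-np.sin(yaw)*y,C[1]+np.sin(yaw)*x+np.cos(yaw)*y,z]
for x in(.03,.066,.075): print(x,[(y,z,proj([W(x,y,z)],e)[0].round(1).tolist()) for y,z in((.032,.05),(.027,.05),(.032,.02),(.027,.024),(-.027,.024),(-.027,.05),(-.032,.05))])
E
```

```text
col 240 rows176-205 [97, 97, 94, 100, 126, 147, 153, 154, 169, 185, 184, 191, 198, 199, 197, 194, 192, 181, 167, 171, 170, 170, 171, 171, 171, 170, 171, 171, 171] rows 245-275 [170, 170, 169, 168, 169, 165, 162, 163, 163, 164, 152, 124, 115, 115, 105, 72, 75, 76, 75, 76, 74, 76, 74, 73, 74, 74, 73, 74, 73, 74]
col 255 rows176-205 [86, 89, 99, 100, 126, 147, 153, 153, 169, 185, 184, 190, 198, 199, 198, 194, 191, 181, 167, 170, 170, 170, 171, 171, 171, 171, 171, 171, 170] rows 245-275 [77, 77, 76, 75, 77, 74, 76, 75, 75, 76, 74, 74, 75, 75, 75, 74, 74, 73, 73, 72, 73, 75, 72, 73, 73, 72, 72, 72, 72, 71]
row 190 cols 262-296 [198, 198, 198, 198, 198, 198, 197, 198, 197, 191, 191, 190, 191, 191, 195, 197, 198, 198, 198, 197, 198, 197, 193, 190, 190, 191, 192, 195, 196, 182, 166, 98, 114, 115]
row 194 cols 262-296 [166, 167, 166, 167, 168, 175, 180, 178, 170, 182, 181, 180, 180, 177, 160, 167, 167, 168, 167, 167, 167, 168, 174, 190, 189, 190, 190, 185, 173, 147, 144, 134, 114, 106]
row 197 cols 262-296 [170, 171, 170, 171, 173, 184, 193, 189, 172, 184, 183, 184, 181, 162, 131, 134, 135, 1
[... 711 characters left out ...]
170, 170, 169]
0.03 [(0.032, 0.05, [227.9, 183.9]), (0.027, 0.05, [228.2, 190.8]), (0.032, 0.02, [233.6, 176.7]), (0.027, 0.024, [233.1, 183.8]), (-0.027, 0.024, [235.4, 247.2]), (-0.027, 0.05, [231.1, 260.3]), (-0.032, 0.05, [231.3, 266.3])]
0.066 [(0.032, 0.05, [278.6, 184.0]), (0.027, 0.05, [278.6, 190.8]), (0.032, 0.02, [278.5, 176.8]), (0.027, 0.024, [278.5, 183.9]), (-0.027, 0.024, [278.3, 247.2]), (-0.027, 0.05, [278.4, 260.4]), (-0.032, 0.05, [278.4, 266.4])]
0.075 [(0.032, 0.05, [291.3, 184.0]), (0.027, 0.05, [291.2, 190.9]), (0.032, 0.02, [289.7, 176.8]), (0.027, 0.024, [289.8, 183.9]), (-0.027, 0.024, [289.1, 247.3]), (-0.027, 0.05, [290.3, 260.4]), (-0.032, 0.05, [290.2, 266.4])]
```

Request:
carry_out(
  travel=[
    [-0.0013,0.0007,0],
    [-0.0014,0.0007,0],
    [0,0,0],
    [0,0,0.003],
    [0,0,0.003],
    [0,0,0.003],
    [0,0,0.003],
    [0,0,0.002],
    [0,0,0],
    [0,0,0],
  ],
  delta_rot=[
    [0,0,0],
    [0,0,0],
    [0,0,0],
    [0,0,0],
    [0,0,0],
    [0,0,0],
    [0,0,0],
    [0,0,0],
    [0,0,0],
    [0,0,0],
  ],
  grip=[0.95,0.95,0.95,0.95,0.95,0.95,0.95,0.95,0.95,0.95],
)

```text
clock: 30.7
tcp_pos: [0.4717, 0.3713, 0.0524]
ee_rot: [[-0.983, -0.181, -0.0], [-0.181, 0.983, -0.0], [0.0, -0.0, -1.0]]
ft_force: [-0.2, -0.7, -0.2]
grip_width: 0.0098
```

```bash
python3 - <<'E'
from h import *
s,im=snap("wg2"); g=cv2.cvtColor(im,cv2.COLOR_BGR2GRAY); print(s["tcp_pos"],s["ft_force"],s["moment"],s["grip_width"])
for c in(240,250): print("col",c,"rows176-205",g[176:205,c].tolist())
for y in(190,194,196,198,200,202,204,206): print("row",y,"cols 258-300",g[y,258:300].tolist())
E
```

```text
[0.47171277 0.37133708 0.05237146] [-0.19772577 -0.71460702 -0.19992543] [ 0.05622266 -0.02223693 -0.02970946] 0.009790080287846026
col 240 rows176-205 [98, 98, 97, 108, 132, 149, 154, 155, 171, 185, 185, 189, 198, 200, 200, 197, 194, 193, 183, 172, 172, 171, 172, 171, 171, 172, 171, 171, 172]
col 250 rows176-205 [89, 97, 95, 105, 131, 148, 154, 154, 170, 186, 184, 190, 198, 200, 200, 197, 194, 192, 183, 171, 173, 171, 172, 171, 171, 172, 172, 172, 171]
row 190 cols 258-300 [201, 201, 200, 200, 201, 201, 200, 200, 200, 200, 198, 193, 193, 194, 194, 195, 197, 200, 200, 200, 201, 200, 200, 199, 197, 193, 194, 193, 194, 194, 197, 197, 187, 165, 93, 117, 114, 104, 92, 91, 92, 92]
row 194 cols 258-300 [183, 183, 183, 184, 184, 184, 185, 185, 185, 180, 182, 190, 189, 189, 189, 187, 177, 183, 184, 183, 183, 183, 184, 183, 184, 197, 196, 195, 195, 193, 184, 173, 151, 132, 124, 117, 116, 94, 92, 91, 92, 92]
row 196 cols 258-300 [172, 172, 172, 172, 171, 173, 181, 193, 192, 180, 177, 185, 184, 185, 185, 182, 166, 170, 161, 161, 162, 162, 168, 172, 175, 194, 194, 194, 194, 192, 185, 179, 165, 1
[... 456 characters left out ...]
17, 84, 89, 85, 78, 80, 79, 76]
row 202 cols 258-300 [171, 171, 171, 171, 171, 172, 174, 187, 189, 180, 172, 172, 172, 172, 172, 171, 165, 117, 119, 118, 118, 119, 130, 159, 172, 171, 171, 171, 174, 178, 181, 176, 149, 139, 106, 85, 88, 86, 80, 78, 78, 79]
row 204 cols 258-300 [172, 171, 171, 172, 172, 172, 172, 171, 171, 172, 171, 171, 172, 172, 171, 170, 160, 118, 119, 119, 118, 119, 128, 160, 171, 172, 171, 172, 171, 171, 170, 158, 98, 91, 86, 84, 90, 85, 78, 79, 78, 79]
row 206 cols 258-300 [171, 172, 172, 171, 172, 171, 171, 172, 172, 172, 172, 172, 171, 172, 172, 169, 151, 118, 119, 119, 118, 119, 129, 160, 172, 170, 172, 171, 171, 171, 170, 157, 98, 94, 95, 85, 91, 85, 79, 79, 79, 80]
```

Request:
carry_out(
  travel=[
    [0.0003,0.0005,0],
    [0,0,0],
    [0,0,0.003],
    [0,0,0.003],
    [0,0,0.003],
    [0,0,0.003],
    [0,0,0.003],
    [0,0,0.003],
    [0,0,0.002],
    [0,0,0],
  ],
  delta_rot=[
    [0,0,0],
    [0,0,0],
    [0,0,0],
    [0,0,0],
    [0,0,0],
    [0,0,0],
    [0,0,0],
    [0,0,0],
    [0,0,0],
    [0,0,0],
  ],
  grip=[0.95,0.95,0.95,0.95,0.95,0.95,0.95,0.95,0.95,0.95],
)

```text
clock: 32.0
tcp_pos: [0.4712, 0.3717, 0.0321]
ee_rot: [[-0.983, -0.181, -0.001], [-0.181, 0.983, -0.001], [0.001, -0.001, -1.0]]
ft_force: [0.5, 0.6, -0.3]
grip_width: 0.0095
```

Request:
carry_out(
  travel=[
    [0,0,0.001],
    [0,0,0.001],
    [0,0,0.0007],
    [0,0,0],
    [0,0,0],
    [0,0,0],
    [0,0,0],
    [0,0,0],
    [0,0,0],
    [0,0,0],
  ],
  delta_rot=[
    [0,0,0],
    [0,0,0],
    [0,0,0],
    [0,0,0],
    [0,0,0],
    [0,0,0],
    [0,0,0],
    [0,0,0],
    [0,0,0],
    [0,0,0],
  ],
  grip=[0.95,0.95,0.95,0.95,0.95,0.95,0.95,0.95,0.95,0.95],
)

```text
clock: 33.25
tcp_pos: [0.4714, 0.3717, 0.0297]
ee_rot: [[-0.983, -0.181, -0.0], [-0.181, 0.983, -0.0], [0.0, -0.0, -1.0]]
ft_force: [-0.8, 0.2, 0.9]
grip_width: 0.0099
```

Request:
carry_out(
  travel=[
    [0,0,0.0005],
    [0,0,0.0005],
    [0,0,0],
    [0,0,0],
    [0,0,0],
    [0,0,0],
    [0,0,0],
    [0,0,0],
    [0,0,0],
    [0,0,0],
  ],
  delta_rot=[
    [0,0,0],
    [0,0,0],
    [0,0,0],
    [0,0,0],
    [0,0,0],
    [0,0,0],
    [0,0,0],
    [0,0,0],
    [0,0,0],
    [0,0,0],
  ],
  grip=[0.95,0.95,0.95,0.95,0.95,0.95,0.95,0.95,0.95,0.95],
)

```text
clock: 34.5
tcp_pos: [0.4715, 0.3719, 0.0296]
ee_rot: [[-0.983, -0.181, -0.0], [-0.181, 0.983, -0.0], [0.0, -0.0, -1.0]]
ft_force: [-2.8, -1.6, 11.2]
grip_width: 0.01
```

Request:
carry_out(
  travel=[
    [0,0,-0.001],
    [0,0,0],
    [0,0,0],
    [0,0,0],
    [0,0,-0.005],
    [0,0,-0.02],
    [0,0,-0.03],
    [0,0,-0.03],
    [0,0,-0.02],
    [0,0,0],
  ],
  delta_rot=[
    [0,0,0],
    [0,0,0],
    [0,0,0],
    [0,0,0],
    [0,0,0],
    [0,0,0],
    [0,0,0],
    [0,0,0],
    [0,0,0],
    [0,0,0],
  ],
  grip=[0.9,0.8,0.7,0.67,0.67,0.67,0.67,0.67,0.67,0.67],
)

```text
clock: 35.75
tcp_pos: [0.4723, 0.3725, 0.1364]
ee_rot: [[-0.983, -0.181, 0.002], [-0.181, 0.983, 0.002], [-0.002, 0.001, -1.0]]
ft_force: [-0.4, 0.4, -0.6]
grip_width: 0.0303
```

```bash
python3 - <<'E'
from h import *
s,im=snap("wg3"); print(s["tcp_pos"],s["ft_force"],s["grip_width"]); e=lift(ext("wrist",s),.003); g=cv2.cvtColor(im,cv2.COLOR_BGR2GRAY)
t=s["tcp_pos"];R=s["ee_rot"]
# predicted gate plate-top corners z=.076, grip top z=.082 if on floor at TCP axis, tool x offset +2.6
P=lambda x,y,z:proj([[*(t[:2]+R[:2,:2]@np.array([x,y])),z]],e)[0].round(1).tolist()
print([P(x,0,.076) for x in(-.0224,.0276)],[P(x,y,.082) for x,y in((.0156,0),(-.0104,0),(.0026,-.005),(.0026,.005))])
print(g[160:290,278].tolist()); print(g[225,255:305].tolist())
plan(.4781+.00,-.3725,.13,77.7)
E
```

```text
[0.47232185 0.37253643 0.13640027] [-0.42106218  0.4057066  -0.56143203] 0.0302738452879079
[[278.5, 234.5], [278.5, 179.0]] [[278.6, 194.4], [278.5, 223.9], [272.7, 209.3], [284.4, 209.3]]
[87, 88, 97, 111, 139, 157, 171, 185, 194, 197, 196, 188, 164, 136, 124, 124, 126, 126, 126, 124, 155, 183, 187, 186, 187, 186, 186, 186, 186, 186, 185, 175, 156, 149, 131, 137, 169, 191, 200, 200, 200, 199, 200, 200, 200, 201, 200, 200, 200, 200, 200, 200, 200, 199, 200, 200, 200, 201, 200, 200, 200, 200, 201, 197, 178, 168, 183, 184, 184, 186, 186, 185, 184, 183, 181, 164, 122, 118, 119, 119, 119, 119, 120, 141, 161, 161, 161, 161, 161, 162, 160, 161, 161, 160, 161, 162, 161, 161, 161, 161, 161, 162, 160, 161, 162, 161, 161, 161, 162, 161, 161, 161, 161, 160, 160, 159, 158, 159, 159, 160, 159, 160, 160, 159, 160, 160, 159, 160, 160, 160]
[142, 138, 138, 137, 137, 137, 137, 136, 138, 137, 137, 140, 154, 163, 154, 160, 161, 159, 144, 128, 181, 184, 183, 168, 117, 151, 170, 170, 168, 156, 162, 157, 113, 114, 113, 114, 113, 114, 112, 113, 113, 112, 113, 113, 113, 113, 116, 101, 97, 122]
shift mm [ 128.6 -733.3    4.8] turn [2.000e-02 3.000e-02 2.275e+01] q1,q6 [ 0.67 -1.09] t 35.8
```

```bash
python3 - <<'E'
from h import *
plan(.4762,-.3724,.09,77.7)
E
```

```text
shift mm [ 130.5 -732.9   44.8] turn [2.000e-02 3.000e-02 2.275e+01] q1,q6 [ 0.67 -1.09] t 35.8
```

Request:
carry_out(
  travel=[
    [0.0055,-0.032,0],
    [0.0104,-0.0584,0],
    [0.0104,-0.0584,0],
    [0.0104,-0.0584,0],
    [0.0104,-0.0584,0],
    [0.0104,-0.0584,0],
    [0.0104,-0.0584,0],
    [0.0104,-0.0584,0],
    [0.0104,-0.0584,0],
    [0.0104,-0.0584,0],
  ],
  delta_rot=[
    [0,0,0],
    [0,0,0],
    [0,0,0],
    [0,0,0],
    [0,0,0],
    [0,0,0],
    [0,0,0],
    [0,0,0],
    [0,0,0],
    [0,0,0],
  ],
  grip=[0.67,0.67,0.67,0.67,0.67,0.67,0.67,0.67,0.67,0.67],
)

```text
clock: 37.05
tcp_pos: [0.4741, -0.1963, 0.1338]
ee_rot: [[-0.983, -0.181, -0.002], [-0.181, 0.983, 0.0], [0.002, 0.001, -1.0]]
ft_force: [0.9, 1.3, -0.8]
grip_width: 0.0306
```

Request:
carry_out(
  travel=[
    [0.0104,-0.0584,0],
    [0.0104,-0.0584,0],
    [0.0104,-0.0584,0],
    [0,0,0],
    [0,0,0],
    [0,0,0],
    [0,0,0.015],
    [0,0,0.015],
    [0,0,0.0148],
    [0,0,0],
  ],
  delta_rot=[
    [0,0,0],
    [0,0,0],
    [0,0,0],
    [0,0,7.58],
    [0,0,7.58],
    [0,0,7.58],
    [0,0,0],
    [0,0,0],
    [0,0,0],
    [0,0,0],
  ],
  grip=[0.67,0.67,0.67,0.67,0.67,0.67,0.67,0.67,0.67,0.67],
)

```text
clock: 38.3
tcp_pos: [0.475, -0.3716, 0.0882]
ee_rot: [[-0.977, 0.212, -0.003], [0.212, 0.977, 0.002], [0.003, 0.001, -1.0]]
ft_force: [-0.2, 0.9, 0.5]
grip_width: 0.0305
```

Request:
carry_out(
  travel=[
    [0,0,0],
    [0,0,0],
    [0,0,0],
    [0,0,0],
    [0,0,0],
    [0,0,0],
    [0,0,0],
    [0,0,0],
    [0,0,0],
    [0,0,0],
  ],
  delta_rot=[
    [0,0,0],
    [0,0,0],
    [0,0,0],
    [0,0,0],
    [0,0,0],
    [0,0,0],
    [0,0,0],
    [0,0,0],
    [0,0,0],
    [0,0,0],
  ],
  grip=[0.67,0.67,0.67,0.67,0.67,0.67,0.67,0.67,0.67,0.67],
)

```text
clock: 39.55
tcp_pos: [0.4761, -0.3725, 0.0901]
ee_rot: [[-0.977, 0.213, -0.0], [0.213, 0.977, -0.0], [0.0, -0.001, -1.0]]
ft_force: [1.0, -0.2, 0.4]
grip_width: 0.0305
```

```bash
python3 - <<'E'
from h import *
plan(.4762,-.3724,.014,77.7)
s,im=snap("wA"); e=lift(ext("wrist",s),.003); print(s["grip_width"],s["tcp_pos"],s["ee_rot"].round(4)[:,2])
g=cv2.cvtColor(im,cv2.COLOR_BGR2GRAY)
for row in(215,225,235,245): print(row,g[row,258:300].tolist())
print(g[180:256,277].tolist(),g[180:256,279].tolist())
t=s["tcp_pos"];R=s["ee_rot"]
P=lambda x,y,z:proj([[*(t[:2]+R[:2,:2]@np.array([x,y])),z]],e)[0].round(1).tolist()
print([P(x,0,.06) for x in(-.025,.025)],[P(x,y,.066) for x,y in((.013,0),(-.013,0),(0,-.005),(0,.005))])
E
```

```text
shift mm [-0.1  0.2 76.1] turn [-0.03 -0.02  0.01] q1,q6 [-0.67 -2.02] t 39.55
0.030467409810750815 [ 0.47609215 -0.37251475  0.09012124] [-5.e-04 -4.e-04 -1.e+00]
215 [125, 123, 121, 111, 89, 113, 124, 128, 127, 125, 105, 73, 75, 93, 158, 197, 206, 205, 205, 205, 204, 204, 204, 204, 202, 194, 176, 98, 73, 74, 81, 93, 93, 93, 93, 98, 120, 120, 119, 119, 120, 120]
225 [118, 123, 121, 108, 86, 115, 123, 128, 129, 125, 107, 123, 128, 130, 159, 201, 208, 206, 206, 205, 205, 204, 204, 205, 203, 192, 173, 104, 107, 112, 104, 121, 120, 119, 120, 121, 120, 121, 121, 120, 120, 121]
235 [134, 123, 121, 108, 89, 114, 122, 128, 129, 126, 114, 122, 128, 132, 162, 200, 204, 206, 205, 205, 205, 205, 205, 204, 203, 191, 171, 116, 118, 108, 104, 127, 127, 126, 128, 127, 126, 127, 127, 128, 126, 126]
245 [145, 124, 124, 125, 125, 123, 123, 124, 122, 123, 122, 122, 123, 123, 124, 123, 125, 143, 198, 210, 207, 207, 187, 114, 123, 123, 122, 123, 122, 122, 123, 122, 122, 121, 121, 117, 121, 122, 122, 121, 121, 121]
[112, 122, 121, 123, 123, 124, 123, 123, 125, 124, 125, 124, 160, 198, 208, 209, 208, 209, 209, 208, 204, 188, 172, 172, 172, 172, 173, 161, 132, 139, 164, 186, 200, 205, 205, 205, 204, 204, 204, 205, 205, 205, 205, 204, 205, 205, 205, 205, 205, 205, 206, 205, 204, 205, 205, 205, 206, 205, 205, 205, 203, 201, 207, 210, 210, 210, 208, 208, 209, 210, 210, 209, 209, 196, 169, 169] [114, 126, 126, 125, 125, 125, 126, 126, 125, 126, 126, 127, 155, 192, 204, 204, 204, 205, 208, 206, 204, 204, 204, 190, 165, 164, 166, 154, 133, 139, 164, 185, 199, 205, 204, 204, 204, 204, 205, 204, 205, 205, 204, 205, 205, 204, 205, 205, 205, 205, 204, 205, 205, 205, 204, 205, 205, 205, 205, 205, 202, 201, 205, 208, 207, 207, 207, 206, 206, 207, 206, 207, 206, 192, 170, 169]
[[278.1, 250.5], [278.1, 189.2]] [[278.1, 206.6], [278.1, 239.1], [271.6, 223.1], [284.7, 223.1]]
```

Request:
carry_out(
  travel=[
    [-0.0003,0.0002,0.02],
    [0,0,0.02],
    [0,0,0.015],
    [0,0,0.01],
    [0,0,0.007],
    [0,0,0.0041],
    [0,0,0],
    [0,0,0],
    [0,0,0],
    [0,0,0],
  ],
  delta_rot=[
    [0,0,0],
    [0,0,0],
    [0,0,0],
    [0,0,0],
    [0,0,0],
    [0,0,0],
    [0,0,0],
    [0,0,0],
    [0,0,0],
    [0,0,0],
  ],
  grip=[0.67,0.67,0.67,0.67,0.67,0.67,0.67,0.67,0.67,0.67],
)

```text
clock: 40.85
tcp_pos: [0.4765, -0.3725, 0.0143]
ee_rot: [[-0.977, 0.213, -0.0], [0.213, 0.977, -0.001], [0.0, -0.001, -1.0]]
ft_force: [0.4, -0.6, 1.1]
grip_width: 0.0303
```

Request:
carry_out(
  travel=[
    [0,0,0],
    [0,0,0],
    [0,0,0],
    [0,0,0],
    [0,0,0],
    [0,0,0],
    [0,0,0],
    [0,0,0],
    [0,0,0],
    [0,0,0],
  ],
  delta_rot=[
    [0,0,0],
    [0,0,0],
    [0,0,0],
    [0,0,0],
    [0,0,0],
    [0,0,0],
    [0,0,0],
    [0,0,0],
    [0,0,0],
    [0,0,0],
  ],
  grip=[0.72,0.76,0.8,0.84,0.88,0.92,0.95,0.95,0.95,0.95],
  squeeze=20,
)

```text
clock: 42.1
tcp_pos: [0.4764, -0.3724, 0.014]
ee_rot: [[-0.977, 0.213, -0.0], [0.213, 0.977, -0.0], [0.0, -0.001, -1.0]]
ft_force: [-1.0, 0.2, -0.2]
grip_width: 0.01
```

Request:
carry_out(
  travel=[
    [0,0,-0.005],
    [0,0,-0.01],
    [0,0,-0.02],
    [0,0,-0.03],
    [0,0,-0.03],
    [0,0,-0.015],
    [0,0,0],
    [0,0,0],
    [0,0,0],
    [0,0,0],
  ],
  delta_rot=[
    [0,0,0],
    [0,0,0],
    [0,0,0],
    [0,0,0],
    [0,0,0],
    [0,0,0],
    [0,0,0],
    [0,0,0],
    [0,0,0],
    [0,0,0],
  ],
  grip=[0.95,0.95,0.95,0.95,0.95,0.95,0.95,0.95,0.95,0.95],
)

```text
clock: 43.35
tcp_pos: [0.4761, -0.3721, 0.1232]
ee_rot: [[-0.977, 0.213, -0.002], [0.213, 0.977, 0.0], [0.002, 0.0, -1.0]]
ft_force: [0.5, -0.4, -1.2]
grip_width: 0.0097
```

```bash
python3 - <<'E'
from h import *
# first gate seated at TCP (.4715,.3719): groove2 = that -0.132 along tray x
yaw=np.radians(100.35); c=np.array([.4713,.3718])-.132*np.array([np.cos(yaw),np.sin(yaw)]); c=c+np.array([-.983,-.181])*.0023; print(c)
plan(*c,.12,100.35)
E
```

```text
[0.49275432 0.24153152]
shift mm [114.3 603.1   3.4] turn [ 2.000e-02 -9.000e-02 -2.264e+01] q1,q6 [-0.67 -2.02] t 43.35
```

Request:
carry_out(
  travel=[
    [0.0063,0.0331,0],
    [0.0108,0.057,0],
    [0.0108,0.057,0],
    [0.0108,0.057,0],
    [0.0108,0.057,0],
    [0.0108,0.057,0],
    [0.0108,0.057,0],
    [0.0108,0.057,0],
    [0.0108,0.057,0],
    [0.0108,0.057,0],
  ],
  delta_rot=[
    [0,0,0],
    [0,0,0],
    [0,0,0],
    [0,0,0],
    [0,0,0],
    [0,0,0],
    [0,0,0],
    [0,0,0],
    [0,0,0],
    [0,0,0],
  ],
  grip=[0.95,0.95,0.95,0.95,0.95,0.95,0.95,0.95,0.95,0.95],
)

```text
clock: 44.6
tcp_pos: [0.4914, 0.1852, 0.1237]
ee_rot: [[-0.977, 0.213, -0.0], [0.213, 0.977, -0.001], [0.0, -0.001, -1.0]]
ft_force: [1.5, 0.2, -0.4]
grip_width: 0.0095
```

Request:
carry_out(
  travel=[
    [0.006,0.032,0],
    [0.0048,0.025,0],
    [0,0,0],
    [0,0,0],
    [0,0,0],
    [0,0,0],
    [0,0,0.02],
    [0,0,0.02],
    [0,0,0.0134],
    [0,0,0],
  ],
  delta_rot=[
    [0,0,0],
    [0,0,0],
    [0,0,-7.55],
    [0,0,-7.55],
    [0,0,-7.54],
    [0,0,0],
    [0,0,0],
    [0,0,0],
    [0,0,0],
    [0,0,0],
  ],
  grip=[0.95,0.95,0.95,0.95,0.95,0.95,0.95,0.95,0.95,0.95],
)

```text
clock: 45.85
tcp_pos: [0.4925, 0.2408, 0.0695]
ee_rot: [[-0.984, -0.178, -0.002], [-0.178, 0.984, -0.001], [0.002, -0.001, -1.0]]
ft_force: [-0.3, -0.5, -0.2]
grip_width: 0.0097
```

Request:
carry_out(
  travel=[
    [0,0,0],
    [0,0,0],
    [0,0,0],
    [0,0,0],
    [0,0,0],
    [0,0,0],
    [0,0,0],
    [0,0,0],
    [0,0,0],
    [0,0,0],
  ],
  delta_rot=[
    [0,0,0],
    [0,0,0],
    [0,0,0],
    [0,0,0],
    [0,0,0],
    [0,0,0],
    [0,0,0],
    [0,0,0],
    [0,0,0],
    [0,0,0],
  ],
  grip=[0.95,0.95,0.95,0.95,0.95,0.95,0.95,0.95,0.95,0.95],
)

```text
clock: 47.1
tcp_pos: [0.4931, 0.2412, 0.0704]
ee_rot: [[-0.984, -0.18, -0.0], [-0.18, 0.984, -0.0], [0.001, -0.0, -1.0]]
ft_force: [-0.8, 0.3, -0.3]
grip_width: 0.01
```

```bash
python3 - <<'E'
from h import *
plan(.49275,.24153,.066,100.35)
s,im=snap("wh1"); g=cv2.cvtColor(im,cv2.COLOR_BGR2GRAY); print(s["tcp_pos"],s["ft_force"],s["grip_width"])
for c in(300,315): print("col",c,"rows176-205",g[176:205,c].tolist())
for y in(190,194,196,198,200,202,204,208,214): print("row",y,"cols 258-300",g[y,258:300].tolist())
E
```

```text
shift mm [0.3 0.4 4.4] turn [-0.02 -0.03 -0.  ] q1,q6 [ 0.45 -1.3 ] t 47.1
[0.49312266 0.24122111 0.07035479] [-0.80683019  0.26984273 -0.32827082] 0.00999967127023738
col 300 rows176-205 [90, 98, 101, 126, 148, 152, 157, 173, 183, 186, 194, 198, 199, 197, 193, 189, 179, 170, 170, 170, 170, 170, 169, 170, 170, 169, 170, 170, 170]
col 315 rows176-205 [98, 96, 101, 127, 149, 152, 162, 176, 183, 186, 194, 199, 198, 196, 192, 189, 179, 170, 170, 170, 170, 170, 170, 170, 170, 169, 170, 169, 170]
row 190 cols 258-300 [117, 97, 98, 97, 97, 102, 122, 135, 182, 193, 194, 187, 186, 186, 187, 188, 188, 192, 192, 193, 192, 193, 192, 191, 187, 188, 187, 186, 187, 189, 193, 192, 193, 192, 193, 193, 192, 193, 193, 193, 193, 193]
row 194 cols 258-300 [97, 97, 98, 98, 97, 96, 110, 154, 176, 184, 171, 183, 183, 183, 184, 182, 162, 170, 171, 169, 169, 170, 170, 172, 185, 192, 192, 192, 191, 184, 187, 188, 181, 167, 170, 170, 169, 170, 169, 170, 170, 170]
row 196 cols 258-300 [94, 76, 74, 77, 79, 77, 103, 150, 172, 181, 170, 184, 183, 183, 183, 183, 165, 170, 170, 170, 170, 170, 169, 172, 185, 193, 193,
[... 737 characters left out ...]
170, 169, 170, 169]
row 204 cols 258-300 [96, 96, 97, 110, 117, 101, 79, 92, 110, 162, 178, 172, 169, 170, 170, 170, 163, 115, 117, 117, 118, 119, 128, 159, 170, 170, 170, 169, 171, 169, 170, 170, 169, 170, 170, 170, 170, 169, 170, 171, 169, 171]
row 208 cols 258-300 [95, 95, 97, 110, 116, 101, 80, 93, 116, 154, 173, 169, 170, 170, 170, 169, 157, 116, 119, 118, 118, 118, 125, 158, 170, 169, 169, 170, 170, 170, 169, 170, 170, 170, 170, 169, 171, 170, 169, 169, 169, 170]
row 214 cols 258-300 [96, 96, 95, 110, 116, 103, 79, 91, 102, 147, 178, 177, 170, 169, 169, 167, 144, 116, 119, 118, 118, 119, 124, 148, 169, 171, 170, 170, 169, 169, 170, 170, 170, 170, 170, 171, 170, 171, 170, 170, 170, 169]
```

Request:
carry_out(
  travel=[
    [-0.0003,0.0002,0.006],
    [0,0,0.005],
    [0,0,0.003],
    [0,0,0.003],
    [0,0,0.003],
    [0,0,0.003],
    [0,0,0.003],
    [0,0,0],
    [0,0,0],
    [0,0,0],
  ],
  delta_rot=[
    [0,0,0],
    [0,0,0],
    [0,0,0],
    [0,0,0],
    [0,0,0],
    [0,0,0],
    [0,0,0],
    [0,0,0],
    [0,0,0],
    [0,0,0],
  ],
  grip=[0.95,0.95,0.95,0.95,0.95,0.95,0.95,0.95,0.95,0.95],
)

```text
clock: 48.4
tcp_pos: [0.4935, 0.2415, 0.0445]
ee_rot: [[-0.984, -0.18, -0.0], [-0.18, 0.984, -0.0], [0.0, -0.0, -1.0]]
ft_force: [-0.4, 0.3, 0.2]
grip_width: 0.0099
```

Request:
carry_out(
  travel=[
    [0,0,0.002],
    [0,0,0.002],
    [0,0,0.002],
    [0,0,0.002],
    [0,0,0.002],
    [0,0,0.002],
    [0,0,0],
    [0,0,0],
    [0,0,0],
    [0,0,0],
  ],
  delta_rot=[
    [0,0,0],
    [0,0,0],
    [0,0,0],
    [0,0,0],
    [0,0,0],
    [0,0,0],
    [0,0,0],
    [0,0,0],
    [0,0,0],
    [0,0,0],
  ],
  grip=[0.95,0.95,0.95,0.95,0.95,0.95,0.95,0.95,0.95,0.95],
)

```text
clock: 49.65
tcp_pos: [0.4934, 0.2414, 0.0325]
ee_rot: [[-0.984, -0.18, -0.0], [-0.18, 0.984, -0.0], [0.0, -0.0, -1.0]]
ft_force: [-0.5, -0.0, -0.1]
grip_width: 0.0099
```

Request:
carry_out(
  travel=[
    [0,0,0.001],
    [0,0,0.001],
    [0,0,0.0007],
    [0,0,0.0005],
    [0,0,0.0003],
    [0,0,0],
    [0,0,0],
    [0,0,0],
    [0,0,0],
    [0,0,0],
  ],
  delta_rot=[
    [0,0,0],
    [0,0,0],
    [0,0,0],
    [0,0,0],
    [0,0,0],
    [0,0,0],
    [0,0,0],
    [0,0,0],
    [0,0,0],
    [0,0,0],
  ],
  grip=[0.95,0.95,0.95,0.95,0.95,0.95,0.95,0.95,0.95,0.95],
)

```text
clock: 50.9
tcp_pos: [0.4935, 0.2415, 0.0299]
ee_rot: [[-0.984, -0.18, -0.0], [-0.18, 0.984, -0.0], [0.0, -0.0, -1.0]]
ft_force: [-3.7, -1.7, 12.4]
grip_width: 0.0099
```

Request:
carry_out(
  travel=[
    [0,0,-0.0012],
    [0,0,0],
    [0,0,0],
    [0,0,0],
    [0,0,-0.005],
    [0,0,-0.02],
    [0,0,-0.03],
    [0,0,-0.03],
    [0,0,-0.02],
    [0,0,0],
  ],
  delta_rot=[
    [0,0,0],
    [0,0,0],
    [0,0,0],
    [0,0,0],
    [0,0,0],
    [0,0,0],
    [0,0,0],
    [0,0,0],
    [0,0,0],
    [0,0,0],
  ],
  grip=[0.9,0.8,0.7,0.67,0.67,0.67,0.67,0.67,0.67,0.67],
)

```text
clock: 52.15
tcp_pos: [0.4945, 0.242, 0.1367]
ee_rot: [[-0.984, -0.18, 0.003], [-0.18, 0.984, 0.001], [-0.003, 0.001, -1.0]]
ft_force: [-0.2, 0.4, 0.1]
grip_width: 0.0302
```

```bash
python3 - <<'E'
from h import *
s,im=snap("wh2"); print(s["tcp_pos"],s["ft_force"],s["grip_width"]); e=lift(ext("wrist",s),.003); g=cv2.cvtColor(im,cv2.COLOR_BGR2GRAY)
print(g[170:245,278].tolist())
t=s["tcp_pos"];R=s["ee_rot"];P=lambda x,y,z:proj([[*(t[:2]+R[:2,:2]@np.array([x,y])),z]],e)[0].round(1).tolist()
print("pred",[P(x,0,.076) for x in(-.025,.025)])
et=ext("top"); ew=ext("wrist",st("wrack"))
for uvw in((370,237),):
  for uvt in((346,162),(334,205),(357,203)):
    best=min((np.linalg.norm(pix([uvw],z,ew)[0]-pix([uvt],z,et)[0]),z) for z in np.arange(0,.25,.005)); print(uvt,best,pix([uvt],best[1],et)[0].round(3))
plan(.5066,-.2369,.12,77.7)
x0,y0=190,140; c=im[y0:y0+150,x0:x0+200]
w=cv2.imread("pics/wrack.png")
cv2.imwrite("pics/v15.png",np.vstack([cv2.resize(w[100:320,150:560],(780,418)),cv2.resize(c,(240,180)).copy().repeat(1,0)@np.eye(3,dtype=np.uint8) if False else np.hstack([cv2.resize(c,(240,180)),np.zeros((180,540,3),np.uint8)])]))
E
```

```text
[0.49451497 0.24199436 0.13669986] [-0.21269216  0.37027371  0.13587032] 0.030230162028989118
[192, 197, 195, 186, 162, 131, 122, 123, 123, 123, 123, 123, 141, 179, 196, 195, 196, 195, 196, 195, 196, 196, 185, 166, 164, 165, 153, 130, 151, 181, 195, 200, 200, 200, 200, 200, 200, 200, 200, 199, 200, 200, 200, 199, 200, 201, 200, 200, 200, 200, 200, 200, 199, 200, 200, 200, 194, 192, 194, 195, 195, 195, 195, 195, 195, 194, 193, 180, 140, 120, 119, 119, 119, 117, 132]
pred [[278.5, 237.1], [278.6, 182.0]]
(346, 162) (np.float64(0.1011546731135606), np.float64(0.0)) [ 0.656 -0.178  0.   ]
(334, 205) (np.float64(0.050889560587613104), np.float64(0.0)) [ 0.541 -0.141  0.   ]
(357, 203) (np.float64(0.002417198750030044), np.float64(0.035)) [ 0.539 -0.196  0.035]
shift mm [  73.3 -473.    15.4] turn [1.000e-02 4.000e-02 2.265e+01] q1,q6 [ 0.45 -1.3 ] t 52.2
```

View pics/v15.png

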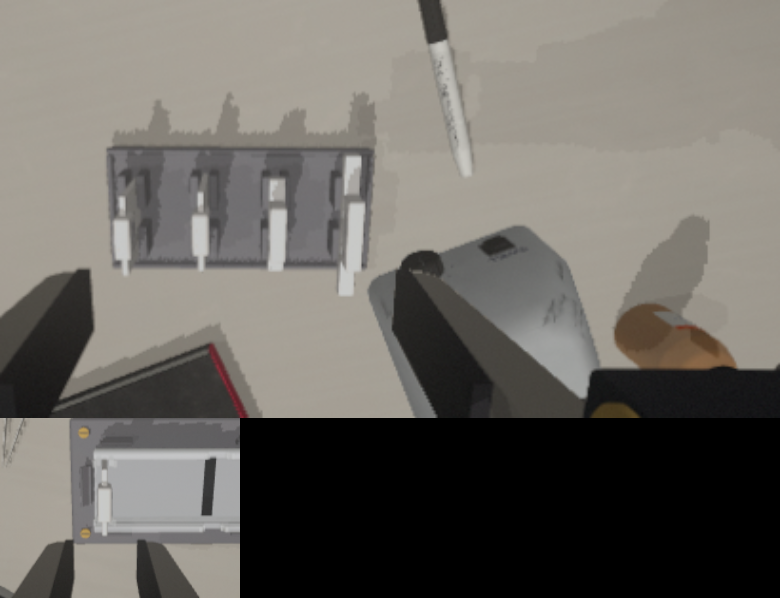

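Request:
carry_out(
  travel=[
    [0.0041,-0.026,0],
    [0.0081,-0.0526,0],
    [0.0081,-0.0526,0],
    [0.0081,-0.0526,0],
    [0.0081,-0.0526,0],
    [0.0081,-0.0526,0],
    [0.0081,-0.0526,0],
    [0.0081,-0.0526,0],
    [0.0081,-0.0526,0],
    [0.0044,-0.0262,0],
  ],
  delta_rot=[
    [0,0,0],
    [0,0,0],
    [0,0,0],
    [0,0,0],
    [0,0,0],
    [0,0,0],
    [0,0,0],
    [0,0,0],
    [0,0,0],
    [0,0,0],
  ],
  grip=[0.67,0.67,0.67,0.67,0.67,0.67,0.67,0.67,0.67,0.67],
)

```text
clock: 53.45
tcp_pos: [0.5054, -0.2393, 0.1339]
ee_rot: [[-0.984, -0.178, -0.002], [-0.178, 0.984, -0.0], [0.002, 0.0, -1.0]]
ft_force: [-0.9, -0.1, 0.0]
grip_width: 0.0306
```

Request:
carry_out(
  travel=[
    [0,0,0],
    [0,0,0],
    [0,0,0],
    [0,0,0.02],
    [0,0,0.02],
    [0,0,0],
    [0,0,0],
    [0,0,0],
    [0,0,0],
    [0,0,0],
  ],
  delta_rot=[
    [0,0,7.55],
    [0,0,7.55],
    [0,0,7.55],
    [0,0,0],
    [0,0,0],
    [0,0,0],
    [0,0,0],
    [0,0,0],
    [0,0,0],
    [0,0,0],
  ],
  grip=[0.67,0.67,0.67,0.67,0.67,0.67,0.67,0.67,0.67,0.67],
)

```text
clock: 54.7
tcp_pos: [0.5064, -0.2371, 0.0956]
ee_rot: [[-0.977, 0.213, 0.0], [0.213, 0.977, -0.001], [-0.0, -0.001, -1.0]]
ft_force: [0.2, 0.0, -0.5]
grip_width: 0.0305
```

```bash
python3 - <<'E'
from h import *
plan(.5066,-.2369,.010,77.7)
s,im=snap("wL"); e=lift(ext("wrist",s),.003); print(s["grip_width"],s["tcp_pos"])
g=cv2.cvtColor(im,cv2.COLOR_BGR2GRAY)
for row in(205,215,225,235,245): print(row,g[row,258:300].tolist())
print(g[160:290,277].tolist(),g[160:290,279].tolist())
t=s["tcp_pos"];R=s["ee_rot"]
P=lambda x,y,z:proj([[*(t[:2]+R[:2,:2]@np.array([x,y])),z]],e)[0].round(1).tolist()
print([P(x,0,.04) for x in(-.046,.046)],[P(x,y,.06) for x,y in((.022,0),(-.022,0),(0,-.005),(0,.005))])
E
```

```text
shift mm [-0.1  0.3 85.6] turn [-0.04  0.01  0.  ] q1,q6 [-0.44 -1.8 ] t 54.7
0.03046688451169009 [ 0.50643705 -0.23707069  0.09562276]
205 [120, 120, 121, 122, 121, 122, 121, 122, 127, 127, 128, 123, 106, 145, 203, 210, 210, 211, 210, 210, 210, 210, 210, 209, 202, 182, 97, 96, 95, 97, 98, 97, 97, 96, 98, 108, 109, 117, 115, 113, 131, 134]
215 [122, 120, 121, 124, 124, 124, 124, 126, 127, 112, 104, 104, 108, 146, 203, 211, 211, 210, 210, 210, 210, 209, 209, 205, 200, 177, 91, 91, 91, 86, 96, 96, 96, 97, 106, 99, 115, 120, 113, 114, 138, 164]
225 [127, 127, 125, 127, 126, 127, 127, 126, 124, 112, 120, 130, 129, 150, 203, 210, 210, 210, 211, 210, 211, 210, 210, 210, 203, 177, 101, 101, 114, 96, 95, 97, 113, 122, 118, 95, 117, 121, 112, 109, 138, 165]
235 [119, 127, 129, 128, 127, 127, 128, 128, 125, 112, 119, 130, 129, 151, 204, 210, 210, 211, 210, 210, 210, 210, 210, 209, 200, 166, 95, 98, 110, 100, 121, 121, 121, 122, 118, 99, 117, 118, 114, 135, 165, 163]
245 [168, 169, 169, 168, 169, 169, 169, 169, 170, 169, 169, 169, 166, 159, 204, 210, 210, 210, 210, 210, 210, 210, 211, 206, 182,
[... 785 characters left out ...]
5, 178, 177, 177, 177, 177, 177, 178, 177, 177, 177, 178, 177, 177, 177, 178, 177, 177, 173, 162, 146, 126, 127, 127, 127, 153, 191, 207, 210, 210, 210, 209, 210, 210, 209, 209, 210, 210, 210, 209, 209, 209, 210, 210, 210, 210, 209, 210, 210, 210, 209, 209, 210, 210, 210, 210, 210, 209, 210, 210, 210, 210, 210, 210, 210, 210, 210, 210, 210, 210, 210, 210, 210, 210, 210, 210, 210, 208, 207, 210, 210, 210, 210, 210, 210, 210, 210, 210, 210, 210, 210, 210, 210, 210, 198, 173, 169, 169, 169, 169, 170, 169, 168, 169, 170, 169, 170, 170, 169, 169, 167, 168, 168, 168, 167, 168, 169, 169, 168, 169, 169]
[[278.1, 261.0], [278.1, 157.5]] [[278.1, 191.5], [278.1, 244.4], [271.8, 218.6], [284.4, 218.6]]
```

Request:
carry_out(
  travel=[
    [0,0,0.02],
    [0,0,0.02],
    [0,0,0.018],
    [0,0,0.012],
    [0,0,0.01],
    [0,0,0.0056],
    [0,0,0],
    [0,0,0],
    [0,0,0],
    [0,0,0],
  ],
  delta_rot=[
    [0,0,0],
    [0,0,0],
    [0,0,0],
    [0,0,0],
    [0,0,0],
    [0,0,0],
    [0,0,0],
    [0,0,0],
    [0,0,0],
    [0,0,0],
  ],
  grip=[0.67,0.67,0.67,0.67,0.67,0.67,0.67,0.67,0.67,0.67],
)

```text
clock: 56.0
tcp_pos: [0.5064, -0.2371, 0.01]
ee_rot: [[-0.977, 0.213, 0.0], [0.213, 0.977, -0.001], [-0.0, -0.001, -1.0]]
ft_force: [-0.5, 0.4, 0.0]
grip_width: 0.0305
```

Request:
carry_out(
  travel=[
    [0,0,0],
    [0,0,0],
    [0,0,0],
    [0,0,0],
    [0,0,0],
    [0,0,0],
    [0,0,0],
    [0,0,0],
    [0,0,0],
    [0,0,0],
  ],
  delta_rot=[
    [0,0,0],
    [0,0,0],
    [0,0,0],
    [0,0,0],
    [0,0,0],
    [0,0,0],
    [0,0,0],
    [0,0,0],
    [0,0,0],
    [0,0,0],
  ],
  grip=[0.72,0.76,0.8,0.84,0.88,0.92,0.95,0.95,0.95,0.95],
  squeeze=20,
)

```text
clock: 57.25
tcp_pos: [0.5062, -0.2371, 0.0097]
ee_rot: [[-0.977, 0.213, -0.0], [0.213, 0.977, -0.0], [0.0, -0.001, -1.0]]
ft_force: [0.3, -0.1, 0.5]
grip_width: 0.0099
```

Request:
carry_out(
  travel=[
    [0,0,-0.005],
    [0,0,-0.01],
    [0,0,-0.02],
    [0,0,-0.03],
    [0,0,-0.035],
    [0,0,-0.02],
    [0,0,0],
    [0,0,0],
    [0,0,0],
    [0,0,0],
  ],
  delta_rot=[
    [0,0,0],
    [0,0,0],
    [0,0,0],
    [0,0,0],
    [0,0,0],
    [0,0,0],
    [0,0,0],
    [0,0,0],
    [0,0,0],
    [0,0,0],
  ],
  grip=[0.95,0.95,0.95,0.95,0.95,0.95,0.95,0.95,0.95,0.95],
)

```text
clock: 58.5
tcp_pos: [0.5058, -0.2368, 0.1289]
ee_rot: [[-0.977, 0.213, -0.002], [0.213, 0.977, 0.0], [0.002, -0.0, -1.0]]
ft_force: [0.8, -0.5, 0.8]
grip_width: 0.0096
```

```bash
python3 - <<'E'
from h import *
# tray centre from gates' TCP: mid, lateral corrected later
m=(np.array([.4713,.3718])+np.array([-.983,-.181])*.0023+np.array([.4935,.2415]))/2
yaw=np.arctan2(.3718-.0004-.2415,.4713-.0023-.4935); print(m,np.degrees(yaw))
yaw=np.radians(100.35); c=m+.022*np.array([np.cos(yaw),np.sin(yaw)]); print(c)
plan(*c,.13,100.35); print(r.get_state()["grip_width"])
E
```

```text
[0.48126955 0.30644185] 100.6808942940923
[0.47731701 0.32808388]
shift mm [148.1 545.8  -1. ] turn [ 1.000e-02 -1.000e-01 -2.265e+01] q1,q6 [-0.44 -1.8 ] t 58.5
0.0096294021834399
```

Request:
carry_out(
  travel=[
    [0.007,0.026,0],
    [0.0146,0.0539,0],
    [0.0146,0.0539,0],
    [0.0146,0.0539,0],
    [0.0146,0.0539,0],
    [0.0146,0.0539,0],
    [0.0146,0.0539,0],
    [0.0146,0.0539,0],
    [0.0146,0.0539,0],
    [0.0146,0.0539,0],
  ],
  delta_rot=[
    [0,0,0],
    [0,0,0],
    [0,0,0],
    [0,0,0],
    [0,0,0],
    [0,0,0],
    [0,0,0],
    [0,0,0],
    [0,0,0],
    [0,0,0],
  ],
  grip=[0.95,0.95,0.95,0.95,0.95,0.95,0.95,0.95,0.95,0.95],
)

```text
clock: 59.75
tcp_pos: [0.4795, 0.2937, 0.1291]
ee_rot: [[-0.977, 0.213, -0.001], [0.213, 0.977, -0.001], [0.001, -0.001, -1.0]]
ft_force: [1.2, -0.6, -0.0]
grip_width: 0.0098
```

Request:
carry_out(
  travel=[
    [0.0097,0.0348,0],
    [0,0,0],
    [0,0,0],
    [0,0,0],
    [0,0,0.02],
    [0,0,0.02],
    [0,0,0.015],
    [0,0,0.005],
    [0,0,0],
    [0,0,0],
  ],
  delta_rot=[
    [0,0,0],
    [0,0,-7.55],
    [0,0,-7.55],
    [0,0,-7.55],
    [0,0,0],
    [0,0,0],
    [0,0,0],
    [0,0,0],
    [0,0,0],
    [0,0,0],
  ],
  grip=[0.95,0.95,0.95,0.95,0.95,0.95,0.95,0.95,0.95,0.95],
)

```text
clock: 61.0
tcp_pos: [0.4783, 0.3282, 0.0701]
ee_rot: [[-0.984, -0.18, 0.0], [-0.18, 0.984, 0.0], [-0.0, 0.0, -1.0]]
ft_force: [0.2, 0.5, 0.0]
grip_width: 0.0099
```

Request:
carry_out(
  travel=[
    [0,0,0],
    [0,0,0],
    [0,0,0],
    [0,0,0],
    [0,0,0],
    [0,0,0],
    [0,0,0],
    [0,0,0],
    [0,0,0],
    [0,0,0],
  ],
  delta_rot=[
    [0,0,0],
    [0,0,0],
    [0,0,0],
    [0,0,0],
    [0,0,0],
    [0,0,0],
    [0,0,0],
    [0,0,0],
    [0,0,0],
    [0,0,0],
  ],
  grip=[0.95,0.95,0.95,0.95,0.95,0.95,0.95,0.95,0.95,0.95],
)

```text
clock: 62.25
tcp_pos: [0.4778, 0.3279, 0.0694]
ee_rot: [[-0.984, -0.18, -0.0], [-0.18, 0.984, -0.0], [0.001, -0.0, -1.0]]
ft_force: [0.8, 0.6, -0.6]
grip_width: 0.0099
```

```bash
python3 - <<'E'
from h import *
plan(.4773,.3281,.020,100.4)
s,im=snap("wc1"); g=cv2.cvtColor(im,cv2.COLOR_BGR2GRAY); e=lift(ext("wrist",s),.003); print(s["tcp_pos"],s["ft_force"],s["grip_width"])
t=s["tcp_pos"];R=s["ee_rot"];yaw=np.radians(100.4)
P=lambda x,y,z:proj([[*(t[:2]+R[:2,:2]@np.array([x,y])),z]],e)[0].round(1).tolist()
z=t[2]+.006
print("comb pred: teeth low near",[P(.023,y,z) for y in(-.0015,.0015)],"spine end low",[P(.046,y,z+.014) for y in(-.005,.005)],"spine end top",[P(.046,y,z+.024) for y in(-.005,.005)])
C=np.array([.4813,.3064]); W=lambda x,y,z:proj([[C[0]+np.cos(yaw)*x-np.sin(yaw)*y,C[1]+np.sin(yaw)*x+np.cos(yaw)*y,z]],e)[0].round(1).tolist()
print("notch top",[W(x,.0295,.05) for x in(.012,.032)],"bottom",[W(x,.0295,.04) for x in(.0155,.0285)])
x0,y0,f=190,140,4; cv2.imwrite("pics/v16.png",cv2.resize(im[y0:y0+150,x0:x0+180],None,fx=f,fy=f,interpolation=cv2.INTER_CUBIC))
for row in(160,165,170,184,186,188,190,192): print(row,"cols 245-312",g[row,245:312].tolist())
E
```

```text
shift mm [ 0.5  0.3 49.4] turn [-0.02 -0.03 -0.05] q1,q6 [ 0.6  -1.15] t 62.25
[0.47784009 0.32788411 0.06942902] [ 0.84527831  0.5731515  -0.59084179] 0.009866571606169088
comb pred: teeth low near [[276.7, 204.3], [281.3, 204.3]] spine end low [[270.6, 172.5], [287.7, 172.5]] spine end top [[270.3, 175.3], [288.2, 175.3]]
notch top [[265.3, 186.0], [293.0, 186.0]] bottom [[270.4, 183.4], [287.7, 183.4]]
160 cols 245-312 [96, 96, 96, 95, 95, 96, 97, 97, 97, 97, 96, 96, 96, 97, 97, 97, 97, 97, 97, 96, 98, 97, 96, 97, 97, 96, 97, 99, 95, 96, 96, 96, 96, 96, 96, 95, 97, 96, 95, 98, 96, 96, 97, 96, 100, 111, 109, 110, 110, 109, 107, 96, 96, 96, 97, 97, 96, 97, 96, 97, 95, 96, 97, 96, 95, 96, 96]
165 cols 245-312 [96, 96, 96, 97, 97, 98, 98, 96, 98, 98, 98, 97, 96, 97, 98, 96, 99, 97, 97, 97, 98, 97, 98, 97, 98, 96, 97, 96, 97, 98, 97, 95, 97, 97, 97, 98, 97, 98, 98, 95, 95, 96, 97, 97, 96, 96, 96, 96, 97, 96, 95, 96, 98, 96, 97, 96, 97, 97, 96, 93, 81, 90, 90, 90, 89, 90, 90]
170 cols 245-312 [98, 97, 96, 97, 97, 97, 97, 97, 98, 97, 97, 96, 97, 97, 97, 97, 97, 97, 97, 98, 97, 97, 97, 97
[... 1238 characters left out ...]
ols 245-312 [191, 191, 191, 190, 190, 191, 191, 191, 191, 191, 191, 191, 191, 191, 191, 191, 192, 198, 197, 195, 180, 171, 180, 184, 193, 200, 201, 201, 201, 201, 201, 201, 201, 201, 200, 201, 201, 201, 201, 199, 183, 157, 179, 185, 185, 186, 193, 196, 194, 190, 190, 190, 191, 191, 191, 191, 191, 190, 190, 190, 190, 191, 191, 190, 191, 190, 190]
192 cols 245-312 [166, 166, 165, 166, 165, 165, 166, 166, 166, 166, 165, 165, 166, 166, 167, 166, 164, 165, 164, 165, 169, 169, 169, 173, 193, 201, 201, 201, 202, 202, 201, 202, 202, 201, 201, 201, 197, 169, 169, 169, 163, 152, 171, 170, 169, 169, 164, 164, 165, 165, 166, 164, 166, 165, 165, 165, 164, 164, 165, 164, 165, 165, 165, 165, 164, 164, 164]
```

Request:
carry_out(
  travel=[
    [0.0005,0.0001,0.008],
    [0,0,0.008],
    [0,0,0.007],
    [0,0,0.006],
    [0,0,0.004],
    [0,0,0.002],
    [0,0,0],
    [0,0,0],
    [0,0,0],
    [0,0,0],
  ],
  delta_rot=[
    [0,0,0],
    [0,0,0],
    [0,0,0],
    [0,0,0],
    [0,0,0],
    [0,0,0],
    [0,0,0],
    [0,0,0],
    [0,0,0],
    [0,0,0],
  ],
  grip=[0.95,0.95,0.95,0.95,0.95,0.95,0.95,0.95,0.95,0.95],
)

```text
clock: 63.55
tcp_pos: [0.4774, 0.3279, 0.0346]
ee_rot: [[-0.984, -0.18, -0.0], [-0.18, 0.984, -0.0], [0.0, -0.0, -1.0]]
ft_force: [0.4, -0.2, -0.1]
grip_width: 0.0096
```

Request:
carry_out(
  travel=[
    [0,0,0.002],
    [0,0,0.002],
    [0,0,0.002],
    [0,0,0.002],
    [0,0,0.002],
    [0,0,0.0015],
    [0,0,0.001],
    [0,0,0],
    [0,0,0],
    [0,0,0],
  ],
  delta_rot=[
    [0,0,0],
    [0,0,0],
    [0,0,0],
    [0,0,0],
    [0,0,0],
    [0,0,0],
    [0,0,0],
    [0,0,0],
    [0,0,0],
    [0,0,0],
  ],
  grip=[0.95,0.95,0.95,0.95,0.95,0.95,0.95,0.95,0.95,0.95],
)

```text
clock: 64.8
tcp_pos: [0.4773, 0.3279, 0.022]
ee_rot: [[-0.984, -0.18, -0.0], [-0.18, 0.984, -0.0], [0.0, -0.0, -1.0]]
ft_force: [-0.1, 0.6, 0.3]
grip_width: 0.0098
```

Request:
carry_out(
  travel=[
    [0,0,0.001],
    [0,0,0.001],
    [0,0,0.0005],
    [0,0,0.0002],
    [0,0,0],
    [0,0,0],
    [0,0,0],
    [0,0,0],
    [0,0,0],
    [0,0,0],
  ],
  delta_rot=[
    [0,0,0],
    [0,0,0],
    [0,0,0],
    [0,0,0],
    [0,0,0],
    [0,0,0],
    [0,0,0],
    [0,0,0],
    [0,0,0],
    [0,0,0],
  ],
  grip=[0.95,0.95,0.95,0.95,0.95,0.95,0.95,0.95,0.95,0.95],
)

```text
clock: 66.05
tcp_pos: [0.4773, 0.3279, 0.0196]
ee_rot: [[-0.984, -0.18, -0.0], [-0.18, 0.984, -0.0], [0.0, -0.0, -1.0]]
ft_force: [-0.9, -0.2, 5.3]
grip_width: 0.0097
```

Contact at the expected height (5 N). Release with a narrow opening and back off upward.

Request:
carry_out(
  travel=[
    [0,0,-0.0004],
    [0,0,0],
    [0,0,0],
    [0,0,0],
    [0,0,-0.005],
    [0,0,-0.02],
    [0,0,-0.03],
    [0,0,-0.03],
    [0.015,0,-0.02],
    [0.015,0,0],
  ],
  delta_rot=[
    [0,0,0],
    [0,0,0],
    [0,0,0],
    [0,0,0],
    [0,0,0],
    [0,0,0],
    [0,0,0],
    [0,0,0],
    [0,0,0],
    [0,0,0],
  ],
  grip=[0.9,0.8,0.75,0.75,0.75,0.75,0.75,0.75,0.75,0.75],
)

```text
clock: 67.3
tcp_pos: [0.4483, 0.3231, 0.1262]
ee_rot: [[-0.984, -0.179, 0.002], [-0.179, 0.984, 0.001], [-0.002, 0.001, -1.0]]
ft_force: [-0.5, -0.2, 0.4]
grip_width: 0.0231
```

Request:
carry_out(
  travel=[
    [0,0,-0.02],
    [0,0,-0.02],
    [0,0,0],
    [0,0,0],
    [0,0,0],
    [0,0,0],
    [0,0,0],
    [0,0,0],
    [0,0,0],
    [0,0,0],
  ],
  delta_rot=[
    [0,0,0],
    [0,0,0],
    [0,0,0],
    [0,0,0],
    [0,0,0],
    [0,0,0],
    [0,0,0],
    [0,0,0],
    [0,0,0],
    [0,0,0],
  ],
  grip=[0.75,0.75,0.75,0.5,0.3,0,0,0,0,0],
)

```text
clock: 68.55
tcp_pos: [0.4479, 0.3226, 0.1647]
ee_rot: [[-0.984, -0.18, -0.0], [-0.18, 0.984, -0.0], [0.0, -0.0, -1.0]]
ft_force: [-0.3, 0.1, -0.6]
grip_width: 0.0904
```

```bash
python3 - <<'E'
from h import *
s,im=snap("wend"); print(s["tcp_pos"],s["ft_force"],s["grip_width"],s["clock"])
sd=camera("side"); tp=camera("top")
a=cv2.resize(im[120:290,180:380],None,fx=3,fy=3,interpolation=cv2.INTER_CUBIC)
b=cv2.resize(sd[250:370,190:310],(200,200)) ; c=cv2.resize(tp[195:280,110:215],(200,162)); d=cv2.resize(tp[190:255,340:450],(200,118))
R=np.zeros((510,200,3),np.uint8); R[:200]=b; R[205:367]=c; R[372:490]=d
cv2.imwrite("pics/v16.png",np.hstack([a,R]))
# predicted top-edge rows vs image, comb spine ends (z .05 top), grip top (z .070)
e=lift(ext("wrist",s),.003); C=np.array([.4813,.3064]);y=np.radians(100.4)
W=lambda x,yy,z:proj([[C[0]+np.cos(y)*x-np.sin(y)*yy,C[1]+np.sin(y)*x+np.cos(y)*yy,z]],e)[0].round(1).tolist()
print("comb spine ends",W(.022,.046,.05),W(.022,-.046,.05),"if 10mm high",W(.022,.046,.06),W(.022,-.046,.06))
E
```

```text
[0.44787091 0.3225647  0.16468452] [-0.28020271  0.12063537 -0.58178473] 0.09037775884563919 68.55
comb spine ends [278.5, 181.0] [278.5, 263.6] if 10mm high [278.6, 182.8] [278.6, 267.6]
```

View pics/v16.png

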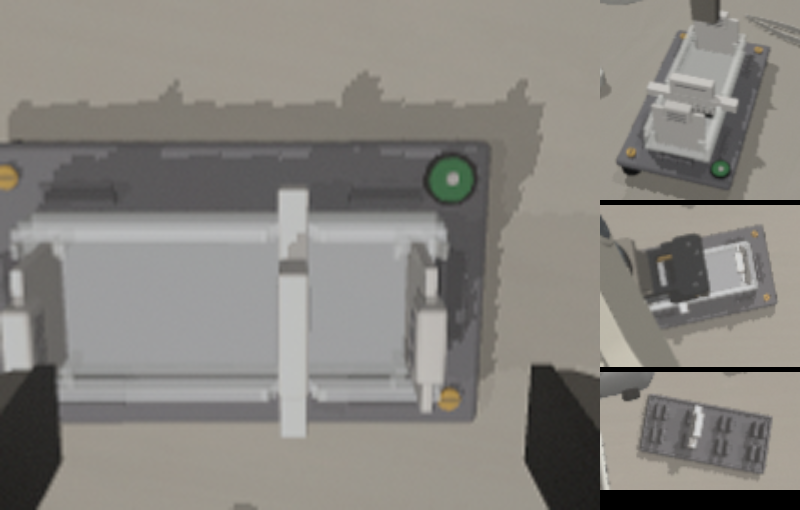

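```bash
python3 -c "
from bench import r
print(r.sign_off(), r.get_state()['clock'])"
```

```text
the job is handed in; nothing more can be done
the job is handed in; nothing more can be done
```

The gel caster is ready and the job was handed in at about 69 s of the 134 s allowed; no verdict was reported. The tray is seated between the base guides. Both gates were then pushed down to the tray floor, with about 11 and 12 N of contact at the expected height. The long comb was hung last, touching the notches at the expected height with about 5 N.

**Last checks:**
- The final wrist, side and top pictures show a gate in each end groove and the long comb across both walls in its notches. The short comb is still in the rack.
- The comb's measured size in the last picture (83.0 px) fits a seated comb (82.6 px predicted) rather than one sitting 10 mm high (84.8 px).
- The gripper was open, well above the work and touching nothing.
- I never touched the dye bottle or the timer, but neither was in the last picture, so I did not check them again.

**What failed or disagreed:**
- **First tray grasp:** it closed on nothing, because the visible fingertips end roughly 26–33 mm above the reported tool point. I worked from measured contact heights after that.
- **Wrist camera:** it read about 2 mm off along the tool's x and about 1 mm off along its y. I aligned the gates and the comb against the tray in the camera picture instead.
- **One turn:** I entered one small turn with the wrong sign during the first look at the tray. I corrected it before the grasp and it had no effect.

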